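# Unstack panel meters onto their display lids

### The arm

A 7-joint arm with a two-finger parallel gripper is mounted at the origin on the work surface. World frame = base frame: x ahead of the robot, y to its left, z up, the work surface at z = 0. Lengths are in mm, angles in degrees, forces in N, time in s.
With the tool pointing down it reaches from about 425 to 975 mm from the base axis. Payload 16.7 kg.
Tool frame: the origin (TCP) lies on the centre line of the jaws, within the pads' length; the fingertips stand 11 mm ahead of it and the grasp point (between the pads) lies 8 mm behind it; z points along the fingers, y is the direction in which the jaws open and shut (so a half turn about z gives the same grasp; the last joint's range is limited). The gripper opens to 85 mm and grips with 20 to 120 N. Pads are 22 mm wide; open, the fingers measure 114 mm over their backs; the gripper's body (76 mm by 85 mm) begins 54 mm behind the grasp point. The pads swing forward as they close: fully open they stand 13 mm farther back than shut.
Start: joints at [56.522, 24.414, 4.234, 92.017, -1.954, 63.644, -3.845], TCP at [284.295, -612.171, 242.302] pointing down, gripper open.
Joint ranges: [-163.25, 163.25], [-28.42, 122.38], [-70.27, 78.77], [12.13, 141.07], [-58.53, 238.53], [9.26, 117.41], [-156.51, 156.51]. Speed limits (degrees/s): [108.29, 108.29, 136.94, 136.94, 172.46, 172.46, 172.46].

### API

Orientations are given as a 3x3 rotation matrix whose columns are the frame's x, y, z axes.
In Python, from station import ctrl, viewer gives the robot as it stands.
- The arm moves only by the tool servo_tool, never from a script. Its argument "commands" is a list of rows, each an object of numbers: "x", "y", "z": the shift along the tool's x, y, z in m; "twist": the turn about the tool's z in degrees; "jaw": the opening, from 0 (shut) to 1 (fully open). In form: [{"x": .., "y": .., "z": .., "twist": .., "jaw": ..}, ...]. A call has 1 to 5 rows; each row is the pose to reach, as a shift and turn from the pose measured when the call began, along the tool's axes at that moment; what a row does not reach only later rows make up. A row lasts 1/10 s, in which the tool goes at most 50 mm and 8.59 degrees, less where a joint would pass 70% of its speed; a pose out of reach is approached as far as the arm can. A call with a gripper value outside its range is refused whole. The fingers move at their own pace and stop on an object; "squeeze" is the grip in N (left out, the last holds). Time passes only in rows, so rows that repeat a pose let the fingers close. It gives the time, the measured TCP pose, the force and the opening at its end, in the units of the state.
- ctrl.read_state(): the state, without advancing time (a new reading comes with each control period).
- viewer.grab_frame(name): name is "side" or "top"; returns a dict with "color" (420x560x3 uint8, red, green, blue), "intrinsics" (3x3 intrinsics, pixels), "dist" ([k1, k2, p1, p2, k3] as OpenCV has them; the pictures are not rectified), "T" (4x4, takes a point from camera to world coordinates). Camera axes: x right, y up, looking along -z (the intrinsics and any distortion apply to the point x, -y, -z); pixel columns grow to the right and rows downward; lengths in mm; the calibration is good to about 2 mm. A picture is of the moment at which its call begins. There is no depth.
- ctrl.finish_job(): hands the job in, once; it reports no verdict.
The state is a dict: "clock": time; "qpos": joint angles; "dq": joint speeds; "joint_efforts": joint torques, N m; "eef_pos": TCP position; "tool_rot": TCP orientation; "force": force on the tool from outside, world axes, zero at the start; "ft_torque": the same for the moment, N m; "finger_gap": finger opening in mm.
Only numpy, scipy, OpenCV 4.12 (cv2) and the standard library are available. Lean on these libraries where they do the work, as an engineer would, in place of code of your own. Each camera call takes 0.05 s, during which the arm holds its last target.

### The job

Take the stack of panel meters apart and set each meter, dial up, in the middle of the upturned carton lid that has tape of the same colour, the long ones lying squarely along the length of their lids. Do not drop or tip over any meter, and leave the glass jar and the roll of grey tape where they are.

Things in the scene. Friction and masses are not known exactly. Their poses are not given: they have to be found in the camera images.
- meter_red: Loose rectangular panel meter: black box 130 x 62 mm (x by y) and 34 mm high, white dial on top, red tape 15 mm wide round both ends of its length. At the start: bottom of the stack, on the table. Origin at the centre of its underside; x along its length, y across (grip it across y), z up out of the dial. 0.15 to 0.55 kg.
- meter_yellow: Loose rectangular panel meter: black box 112 x 58 mm (x by y) and 34 mm high, white dial on top, yellow tape 15 mm wide round both ends of its length. At the start: second from the bottom, lying crosswise on the red one. Origin at the centre of its underside; x along its length, y across (grip it across y), z up out of the dial. 0.15 to 0.55 kg.
- meter_blue: Loose rectangular panel meter: black box 86 x 54 mm (x by y) and 34 mm high, white dial on top, blue tape 15 mm wide round both ends of its length. At the start: third, lying crosswise on the yellow one. Origin at the centre of its underside; x along its length, y across (grip it across y), z up out of the dial. 0.15 to 0.55 kg.
- meter_green: Loose round panel meter: black drum 50 mm in diameter and 34 mm high, white dial with a green tape ring round it. At the start on top of the stack, on the blue one. Origin at the centre of its underside, z up out of the dial. 0.1 to 0.2 kg.
- lid_red: Carton lid turned upside down as a low display stand, fixed to the table: brown cardboard slab 160 x 94 mm (x by y), flat top 20 mm above the table, a red tape stripe along both ends of its length. Origin at its centre on the table; x along its length, y across, z up.
- lid_yellow: Carton lid turned upside down as a low display stand, fixed to the table: brown cardboard slab 142 x 90 mm (x by y), flat top 20 mm above the table, a yellow tape stripe along both ends of its length. Origin at its centre on the table; x along its length, y across, z up.
- lid_blue: Carton lid turned upside down as a low display stand, fixed to the table: brown cardboard slab 118 x 88 mm (x by y), flat top 20 mm above the table, a blue tape stripe along both ends of its length. Origin at its centre on the table; x along its length, y across, z up.
- lid_green: Carton lid turned upside down as a low display stand, fixed to the table: brown cardboard slab 90 x 86 mm (x by y), flat top 20 mm above the table, a green tape stripe along both ends of its length. Origin at its centre on the table; x along its length, y across, z up.
- jar: Bystander: small clear glass jar with brass-coloured screw cap, standing loose on the table, 42 mm in diameter, 68 mm high; origin at the centre of its underside.
- tape_roll: Bystander: roll of grey tape lying loose on the table, a ring 56 mm outside and 36 mm inside diameter, 24 mm high; origin at the centre of its underside.
Things that resemble listed ones, but are neither listed nor needed, are in the scene too. Leave any green or pink look-alike of the meter_blue alone.

How it is judged (in metres and radians):
At the end, for the whole second after the job is handed in: Each of the four meters rests dial up on the top of the lid of its own colour, its centre within 12 mm of the lid's centre (horizontally), the three rectangular ones within 0.2 rad (11 degrees) of the lid's length, either way round, all at rest; jar and tape roll within 20 mm of where they were (horizontal distance between meter_red and lid_red below 0.012 m and z of meter_red in the frame of lid_red between 0.016 and 0.025 m and angle between each of meter_red, meter_yellow, meter_blue, meter_green's own z axis and vertical below 0.08 rad and linear speed of each of meter_red, meter_yellow, meter_blue, meter_green below 0.02 m/s and angle between the x axis of meter_red and the x axis of lid_red, either way round below 0.2 rad and horizontal distance between meter_yellow and lid_yellow below 0.012 m and z of meter_yellow in the frame of lid_yellow between 0.016 and 0.025 m and angle between the x axis of meter_yellow and the x axis of lid_yellow, either way round below 0.2 rad and horizontal distance between meter_blue and lid_blue below 0.012 m and z of meter_blue in the frame of lid_blue between 0.016 and 0.025 m and angle between the x axis of meter_blue and the x axis of lid_blue, either way round below 0.2 rad and horizontal distance between meter_green and lid_green below 0.012 m and z of meter_green in the frame of lid_green between 0.016 and 0.025 m and not (distance of any of jar, tape_roll from where it was at the start of the episode above 0.02 m)); the robot touches nothing.
It fails at once if a meter is tipped over (more than 40 degrees from upright) (angle between any of meter_red, meter_yellow, meter_blue, meter_green's own z axis and vertical above 0.7 rad).
It fails at once if a meter is dropped (moves faster than 0.7 m/s with no finger on it, a fall of about 25 mm) ((linear speed of meter_red above 0.7 m/s and contact force between the fingers and meter_red below 0.05 N) or (linear speed of meter_yellow above 0.7 m/s and contact force between the fingers and meter_yellow below 0.05 N) or (linear speed of meter_blue above 0.7 m/s and contact force between the fingers and meter_blue below 0.05 N) or (linear speed of meter_green above 0.7 m/s and contact force between the fingers and meter_green below 0.05 N)).
It fails at once if the jar or the tape roll is moved by more than 20 mm (distance of any of jar, tape_roll from where it was at the start of the episode above 0.02 m).
It also fails if it takes over 120 s, if anything falls off the work surface, if the arm or the gripper's body presses on something with over 40 N, if the wrist force passes 120 N, or if a joint passes its speed limit or range.

## Working session

There is one attempt and no reset: what is moved stays moved. The work goes in short steps, Python scripts to look and compute and a tool call to move; the robot and the scene stay as the last step left them, time stands still between calls to the robot, and variables do not carry over. Pictures are saved under pics/ and viewed, and the job is handed in when it is done.

Besides the shell and the picture viewer there is one more tool, called after "Request:" by a JSON object that holds its "op" and its "data", one argument or row to a line. servo_tool: Moves the arm, as the interface text tells. Its arguments: {"type":"object","properties":{"commands":{"type":"array","items":{"type":"object","properties":{"x":{"type":"number"},"y":{"type":"number"},"z":{"type":"number"},"twist":{"type":"number"},"jaw":{"type":"number"}}}},"squeeze":{"type":"number"}},"required":["commands"]}

```bash
mkdir -p pics; ls; python3 - <<'E'
from station import ctrl, viewer
import cv2
s=ctrl.read_state(); print({k:s[k] for k in('clock','eef_pos','tool_rot','force','finger_gap')})
for n in('side','top'):
    f=viewer.grab_frame(n); cv2.imwrite(f'pics/{n}0.png',f['color'][:,:,::-1]); print(n,f['intrinsics'],f['dist'],f['T'])
E
```

```text
pics
{'clock': 0.0, 'eef_pos': array([ 284.08968335, -611.84881106,  241.61802029]), 'tool_rot': array([[ 9.06981724e-01,  4.21169434e-01, -6.79039568e-04],
       [ 4.21169961e-01, -9.06981002e-01,  1.15138079e-03],
       [-1.30949594e-04, -1.33027240e-03, -9.99999107e-01]]), 'force': array([-0.23700752,  0.52825452, -0.13096917]), 'finger_gap': 85.30319915675307}
side [[482.33247248   0.         286.62111992]
 [  0.         482.33247248 218.07056963]
 [  0.           0.           1.        ]] [-0.13184284  0.          0.          0.          0.        ] [[-8.92719172e-01  2.95582804e-01 -3.40122458e-01  7.97277967e+01]
 [-4.50605355e-01 -5.81050123e-01  6.77742997e-01  7.36561483e+02]
 [ 2.70097944e-03  7.58295167e-01  6.51905778e-01  8.87052832e+02]
 [ 0.00000000e+00  0.00000000e+00  0.00000000e+00  1.00000000e+00]]
top [[431.98485813   0.         277.07062219]
 [  0.         431.98485813 208.27775868]
 [  0.           0.           1.        ]] [-0.0976769  0.         0.         0.         0.       ] [[ 2.17426282e-02  9.94143160e-01 -1.05861401e-01  3.42135311e+02]
 [-9.99536529e-01  1.93588395e-02 -2.34938628e-02 -8.41316213e+01]
 [-2.13069091e-02  1.06323155e-01  9.94103316e-01  1.34244653e+03]
 [ 0.00000000e+00  0.00000000e+00  0.00000000e+00  1.00000000e+00]]
```

View pics/top0.png

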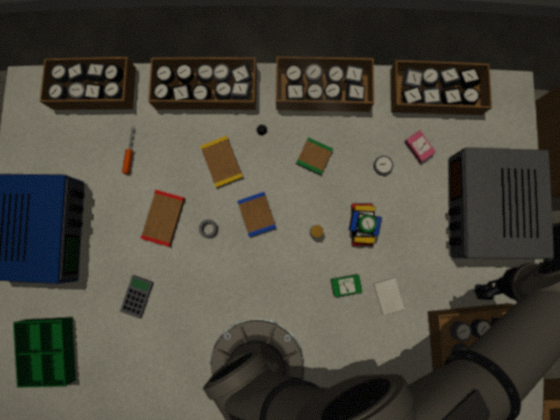

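View pics/side0.png

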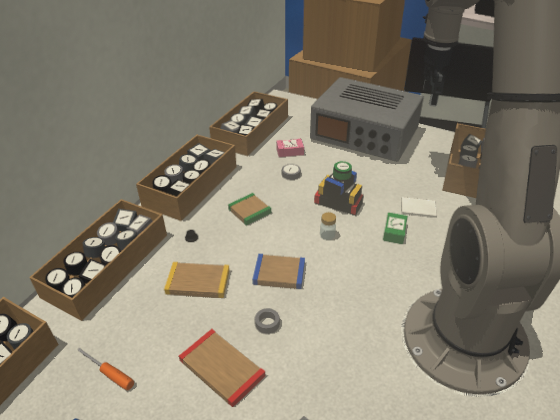

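The picture shows the stack at top (366,224) / side (341,185). Look-alikes: green box at top (346,286), pink box at (421,146), white round dial at (384,165), and dials in the crates. The stack fits the description; close crop next, along with measurements.

```bash
cat > h.py <<'E'
import numpy as np, cv2
from station import ctrl, viewer
def ray(f,uv):
    uv=np.array(uv,float).reshape(-1,1,2)
    p=cv2.undistortPoints(uv,f['intrinsics'],np.array(f['dist'])).reshape(-1,2)
    d=np.c_[p[:,0],-p[:,1],-np.ones(len(p))]
    T=f['T']; return T[:3,3], d@T[:3,:3].T
def plane(f,uv,z):
    o,d=ray(f,uv); return o+d*((z-o[2])/d[:,2])[:,None]
def proj(f,P):
    P=np.array(P,float).reshape(-1,3); T=f['T']; c=(P-T[:3,3])@T[:3,:3]
    c=c*[1,-1,-1]
    return cv2.projectPoints(c,np.zeros(3),np.zeros(3),f['intrinsics'],np.array(f['dist']))[0].reshape(-1,2)
def hsv(f): return cv2.cvtColor(f['color'],cv2.COLOR_RGB2HSV)
R={'red':[(0,6),(172,180)],'yellow':[(20,32)],'blue':[(105,125)],'green':[(50,85)]}
def mask(f,c,s=110,v=50):
    h=hsv(f); m=np.zeros(h.shape[:2],np.uint8)
    for a,b in R[c]: m|=cv2.inRange(h,(a,s,v),(b,255,255))
    return m
def crop(f,box,k,fn):
    x0,y0,x1,y1=box; cv2.imwrite(fn,cv2.resize(f['color'][y0:y1,x0:x1,::-1],None,fx=k,fy=k,interpolation=cv2.INTER_CUBIC))
def blobs(m,minA=8):
    n,l,st,ce=cv2.connectedComponentsWithStats(m)
    return [(ce[i].round(1).tolist(),st[i].tolist()) for i in range(1,n) if st[i,4]>=minA]
E
python3 - <<'E'
from h import *
t=viewer.grab_frame('top'); s=viewer.grab_frame('side')
crop(t,(325,185,405,245),9,'pics/ct.png'); crop(s,(295,145,385,220),8,'pics/cs.png'); crop(t,(130,120,350,260),3.5,'pics/cl.png')
for n,f in(('top',t),('side',s)):
    for c in R: print(n,c,blobs(mask(f,c)))
E
```

```text
top red [([419.2, 146.9], [406, 131, 29, 31, 229]), ([169.1, 194.8], [154, 190, 30, 11, 116]), ([352.7, 205.4], [351, 203, 5, 6, 16]), ([360.1, 203.6], [357, 203, 7, 2, 8]), ([155.1, 240.6], [141, 235, 30, 12, 122]), ([355.9, 244.0], [352, 242, 10, 4, 26])]
top yellow [([213.4, 141.9], [200, 136, 28, 13, 125]), ([321.4, 147.7], [318, 146, 8, 4, 9]), ([310.0, 164.0], [299, 159, 23, 11, 23]), ([228.4, 179.9], [214, 173, 29, 15, 168]), ([365.3, 208.1], [355, 206, 21, 6, 103]), ([316.7, 232.7], [311, 227, 12, 11, 41]), ([364.2, 239.1], [354, 236, 22, 7, 130])]
top blue [([33.4, 226.5], [0, 175, 65, 108, 5374]), ([251.1, 197.4], [238, 193, 27, 10, 79]), ([354.1, 220.6], [350, 211, 9, 20, 115]), ([377.3, 225.8], [373, 217, 8, 18, 73]), ([261.6, 230.4], [249, 225, 26, 12, 95])]
top green [([319.6, 144.2], [308, 139, 24, 12, 62]), ([309.0, 166.8], [297, 160, 25, 14, 99]), ([367.0, 223.6], [359, 215, 17, 17, 83]), ([356.9, 283.4], [351, 275, 11, 18, 101]), ([139.7, 284.1], [132, 279, 16, 11, 100]), ([335.8, 287.1], [332, 278, 11, 19, 116]), ([56.9, 335.5], [52, 320, 11, 30, 242]), ([34.5, 336.5], [30, 324, 10, 26, 230]), ([36.3, 366.0], [31, 353, 11, 27, 244]), ([58.6, 365.7], [53, 352, 12, 28, 249])]
side red [([316.8, 197.2], [315, 191, 5, 13, 44]), ([355.0, 205.8], [351, 195, 11, 19, 66]), ([195.7, 344.4], [179, 329, 36, 34, 210]), ([246.0, 387.2], [228, 368, 37, 39, 417])]
side yellow [([322.0, 185.2], [319, 175, 11, 20, 70]), ([353.8, 193.1], [349, 184, 13, 20, 109]), ([170.1, 277.3], [164, 262, 14, 32, 157]), ([223.1, 280.9], [218, 265, 11, 33, 201])]
side blue [([293.3, 28.5], [286, 0, 17, 76, 960]), ([413.8, 18.6], [401, 0, 27, 39, 841]), ([353.2, 172.7], [352, 171, 4, 4, 10]), ([334.3, 181.7], [326, 178, 17, 9, 56]), ([257.5, 266.4], [254, 254, 8, 25, 81]), ([300.5, 270.7], [297, 258, 7, 26, 95])]
side green [([234.2, 202.3], [230, 201, 9, 4, 10])]
```

View pics/ct.png

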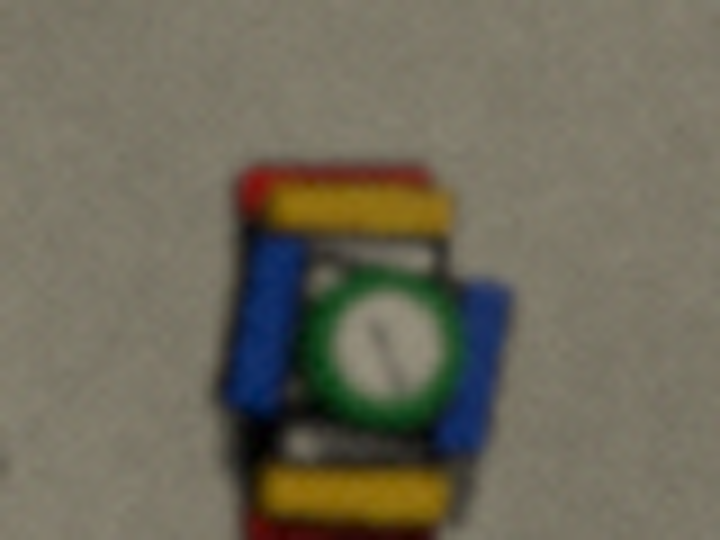

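View pics/cs.png

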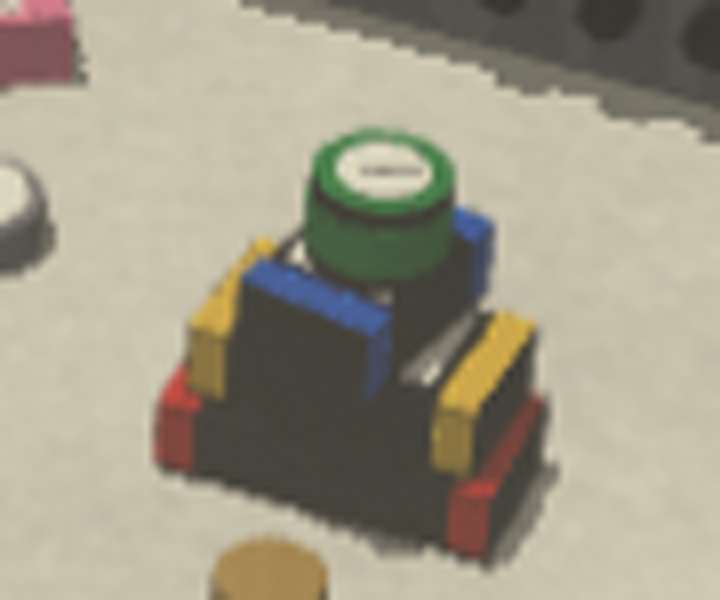

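View pics/cl.png

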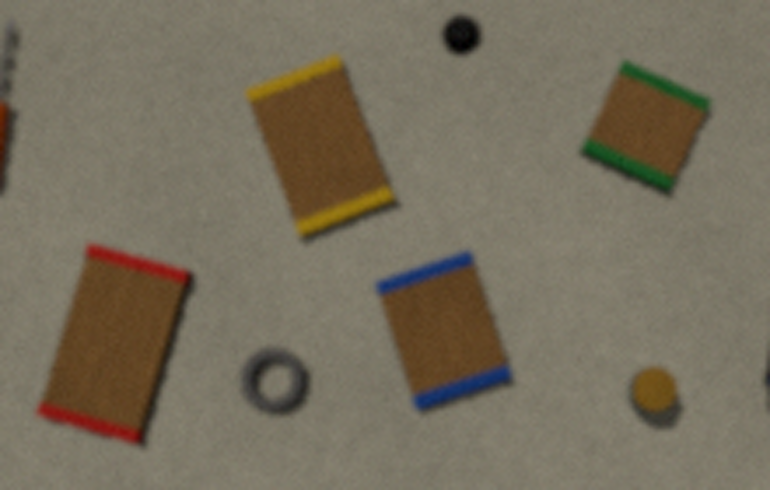

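```bash
cat > m.py <<'E'
from h import *
def lid(f,uv,z=20):
    h=hsv(f); m=((h[:,:,1]>85)&(h[:,:,2]>40)).astype(np.uint8)
    n,l,st,ce=cv2.connectedComponentsWithStats(m); i=l[uv[1],uv[0]]
    c=max(cv2.findContours((l==i).astype(np.uint8),cv2.RETR_EXTERNAL,cv2.CHAIN_APPROX_NONE)[0],key=cv2.contourArea)
    P=plane(f,c.reshape(-1,2),z)[:,:2].astype(np.float32)
    r=cv2.minAreaRect(P); return r
def bandpair(f,c,box,z,s=110,v=50):
    x0,y0,x1,y1=box; m=np.zeros(f['color'].shape[:2],np.uint8); m[y0:y1,x0:x1]=mask(f,c,s,v)[y0:y1,x0:x1]
    b=sorted(blobs(m,8),key=lambda q:-q[1][4])[:2]
    P=plane(f,[q[0] for q in b],z); d=P[0]-P[1]
    return P.mean(0)[:2].round(1), round(np.degrees(np.arctan2(d[1],d[0]))%180,1), round(np.hypot(*d[:2]),1)
E
python3 - <<'E'
from m import *
t=viewer.grab_frame('top'); s=viewer.grab_frame('side')
L={'red':[(163,218),(222,366)],'yellow':[(222,162),(197,279)],'blue':[(257,214),(280,270)],'green':[(315,156),(250,208)]}
B={'red':[(135,180,195,255),(170,320,270,410)],'yellow':[(195,130,245,190),(160,255,235,300)],'blue':[(235,190,280,240),(250,250,310,290)],'green':[(293,135,335,175),(225,190,275,225)]}
for c in L:
    for i,f in enumerate((t,s)):
        h=hsv(f); u=L[c][i]
        print(c,'top side'.split()[i], lid(f,u), bandpair(f,c,B[c][i],20,70,35))
def rot(m,f,z):
    c=np.vstack([q.reshape(-1,2) for q in cv2.findContours(m,0,cv2.CHAIN_APPROX_NONE)[0] if len(q)>4]); return cv2.minAreaRect(plane(f,c,z)[:,:2].astype(np.float32))
bx=(340,195,395,250)
print('ye',bandpair(t,'yellow',bx,68)); print('bl',bandpair(t,'blue',bx,102)); print('re',bandpair(t,'red',bx,34))
for c,z in(('green',136),('blue',102),('yellow',68)):
    m=mask(t,c,70,35); k=np.zeros_like(m); k[195:250,340:395]=m[195:250,340:395]; print(c,rot(k,t,z))
for c,u,v in(('cap',(317,232),(329,218)),('ring',(208,228),(267,320))):
    print(c,plane(t,[u],68 if c=='cap' else 24),plane(s,[v],68 if c=='cap' else 24))
E
```

```text
red top ((446.60064697265625, 304.4229431152344), (101.47415924072266, 163.8739471435547), 75.6614761352539) (array([446.8, 304.3]), np.float64(165.7), np.float64(149.1))
red side ((443.0545349121094, 310.3734130859375), (100.57984161376953, 169.2720947265625), 75.50560760498047) (array([445.2, 311.4]), np.float64(165.5), np.float64(152.0))
yellow top ((628.05712890625, 126.55862426757812), (150.03746032714844, 93.69866180419922), 23.024532318115234) (array([629.1, 127.1]), np.float64(22.3), np.float64(133.0))
yellow side ((624.6365966796875, 133.9842529296875), (146.42086791992188, 106.85765075683594), 22.933368682861328) (array([623.9, 137.2]), np.float64(22.9), np.float64(131.7))
blue top ((464.06512451171875, 10.76083755493164), (118.58396911621094, 87.90824890136719), 19.678958892822266) (array([464.5,  10.6]), np.float64(18.8), np.float64(107.1))
blue side ((461.06939697265625, 19.558372497558594), (117.07707977294922, 101.10562133789062), 19.463516235351562) (array([462.3,  16.7]), np.float64(21.2), np.float64(106.6))
green top ((650.22412109375, -165.06532287597656), (86.8564
[... 297 characters left out ...]
y([ 437.3, -313. ]), np.float64(178.4), np.float64(92.2))
bl (array([ 436. , -310.8]), np.float64(78.9), np.float64(68.3))
re (array([ 436.7, -289.5]), np.float64(4.6), np.float64(118.5))
green ((432.7467041015625, -308.2866516113281), (47.91542053222656, 45.02976608276367), 0.16142772138118744)
blue ((436.5789489746094, -309.03997802734375), (85.67444610595703, 57.50373077392578), 78.25263214111328)
yellow ((436.9471435546875, -310.66839599609375), (68.04261779785156, 112.64636993408203), 89.95818328857422)
cap [[ 409.82964865 -173.25407714   68.        ]] [[ 408.63915186 -165.33553271   68.        ]]
ring [[417.44268563 158.03601447  24.        ]] [[412.75189548 168.0168563   24.        ]]
```

The crop confirms the choice: the stack red, yellow, blue and round green from bottom to top. The two views differ by about 7 mm in y, so I'll check the gripper against both views before descending.

```bash
cat > go.py <<'E'
import numpy as np,sys
from station import ctrl
def yaw(R): return np.degrees(np.arctan2(R[1,0],R[0,0]))
def go(x,y,z,w=None):
    s=ctrl.read_state(); R=s['tool_rot']; d=(np.array([x,y,z])-s['eef_pos'])@R/1000
    cw=yaw(R); tw=0 if w is None else -(((w-cw)+180)%360-180)
    print('at',s['eef_pos'].round(1),'yaw %.1f'%cw,'gap %.1f'%s['finger_gap'],'t %.1f'%s['clock'],'F',s['force'].round(1),'q',s['qpos'].round(0))
    print('shift',d.round(4),'twist %.1f'%tw,'dist %.0f'%np.linalg.norm(d*1000))
if __name__=='__main__': go(*map(float,sys.argv[1:]))
E
python3 go.py 433 -309 200
```

```text
at [ 284.3 -612.1  242.1] yaw 24.9 gap 85.2 t 0.3 F [-0.4  0.2  0.5] q [57. 24.  4. 92. -2. 64. -4.]
shift [ 0.2626 -0.2122  0.0422] twist 0.0 dist 340
```

Request:
{"op": "servo_tool", "data": {
  "commands": [
    {"x":0.035,"y":-0.028,"z":0,"twist":0,"jaw":1},
    {"x":0.07,"y":-0.057,"z":0,"twist":0,"jaw":1},
    {"x":0.105,"y":-0.085,"z":0,"twist":0,"jaw":1},
    {"x":0.14,"y":-0.113,"z":0,"twist":0,"jaw":1},
    {"x":0.17,"y":-0.138,"z":0,"twist":0,"jaw":1}
  ]
}}

```text
clock: 0.8
eef_pos: [381.2, -413.1, 242.2]
tool_rot: [[0.907, 0.422, 0.0], [0.422, -0.907, 0.0], [0.0, -0.0, -1.0]]
force: [1.9, 0.2, 0.3]
finger_gap: 85.4
```

```bash
python3 go.py 433 -309 200
```

```text
at [ 381.2 -413.1  242.2] yaw 25.0 gap 85.4 t 0.8 F [1.9 0.2 0.3] q [ 41.  14.  -1. 107.   0.  59. -24.]
shift [ 0.0909 -0.0725  0.0423] twist 0.0 dist 124
```

Request:
{"op": "servo_tool", "data": {
  "commands": [
    {"x":0.03,"y":-0.024,"z":0,"jaw":1},
    {"x":0.06,"y":-0.048,"z":0,"jaw":1},
    {"x":0.091,"y":-0.0725,"z":0.01,"jaw":1},
    {"x":0.091,"y":-0.0725,"z":0.03,"jaw":1},
    {"x":0.091,"y":-0.0725,"z":0.042,"jaw":1}
  ]
}}

```text
validation failed for argument at $.co...
```

```bash
python3 - <<'E'
from h import *
t=viewer.grab_frame('top'); s=viewer.grab_frame('side')
st=ctrl.read_state(); p=st['eef_pos'];print(p)
R=st['tool_rot']
P=[p+11*R[:,2], p+11*R[:,2]+43*R[:,1],p+11*R[:,2]-43*R[:,1],[433,-309,136],[433,-302,136]]
for f,b,n in((t,(305,175,425,265),'t1'),(s,(285,100,405,220),'s1')):
    q=proj(f,P); print(q.round(1))
    k=6 if n=='t1' else 5
    im=cv2.resize(f['color'][b[1]:b[3],b[0]:b[2],::-1],None,fx=k,fy=k,interpolation=cv2.INTER_CUBIC)
    for u,c in zip(q,[(255,0,255)]*3+[(0,0,255),(255,255,0)]): cv2.circle(im,tuple(int(v) for v in ((u-[b[0],b[1]]+.5)*k)),3,c,-1)
    cv2.imwrite(f'pics/{n}.png',im)
E
```

```text
[ 383.3179508  -410.45637212  242.41727125]
[[413.2 240.7]
 [428.  233.8]
 [398.3 247.6]
 [367.3 223.4]
 [364.8 223.3]]
[[375.7 123.5]
 [373.9 115.9]
 [377.7 131.5]
 [342.7 166.1]
 [341.7 167.4]]
```

View pics/t1.png

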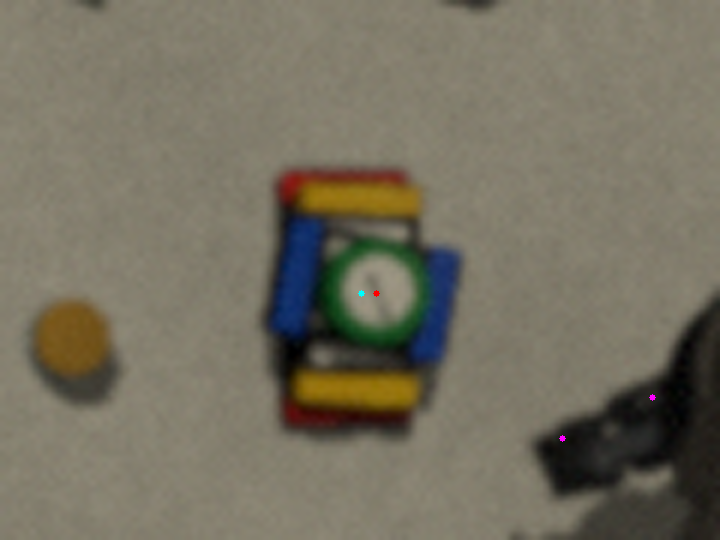

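View pics/s1.png

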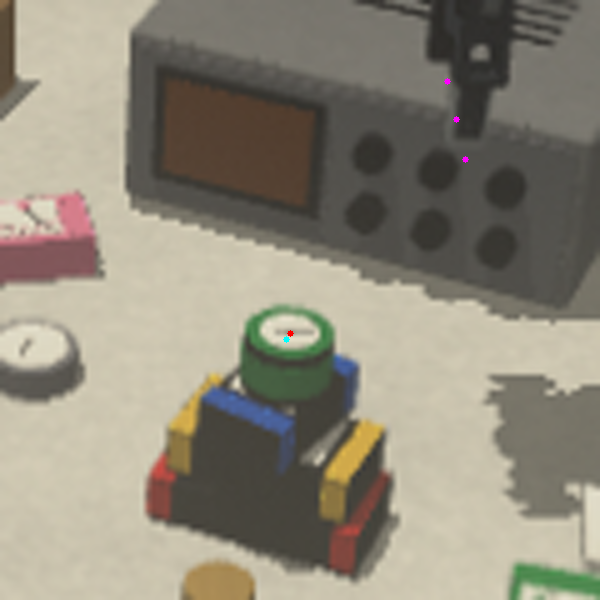

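Picture: stack still at (366,224) in top; the move was refused since "twist" was missing, so I resend it.

Request:
{"op": "servo_tool", "data": {
  "commands": [
    {"x":0.03,"y":-0.024,"z":0,"twist":0,"jaw":1},
    {"x":0.06,"y":-0.048,"z":0,"twist":0,"jaw":1},
    {"x":0.088,"y":-0.071,"z":0.005,"twist":0,"jaw":1},
    {"x":0.088,"y":-0.071,"z":0.022,"twist":0,"jaw":1},
    {"x":0.088,"y":-0.071,"z":0.042,"twist":0,"jaw":1}
  ]
}}

```text
clock: 1.4
eef_pos: [433.5, -307.9, 200.9]
tool_rot: [[0.903, 0.429, 0.003], [0.429, -0.903, 0.001], [0.003, 0.0, -1.0]]
force: [0.3, -0.7, 0.3]
finger_gap: 85.4
```

```bash
cat > look.py <<'E'
from h import *
import sys
def look(tag,ct,cs,P=[]):
    # windows centred on ct (top px), cs (side px)
    fs=[]
    for n,c,w,k in(('top',ct,(60,45),6),('side',cs,(60,60),5)):
        f=viewer.grab_frame(n); fs.append(f)
        if c is None: continue
        x0=max(0,c[0]-w[0]);y0=max(0,c[1]-w[1])
        im=cv2.resize(f['color'][y0:c[1]+w[1],x0:c[0]+w[0],::-1],None,fx=k,fy=k,interpolation=cv2.INTER_CUBIC)
        if len(P):
            for u in proj(f,P): cv2.circle(im,tuple(int(v) for v in ((u-[x0,y0]+.5)*k)),3,(255,0,255),-1)
        cv2.imwrite(f'pics/{tag}_{n}.png',im)
    return fs
E
python3 - <<'E'
from look import *
st=ctrl.read_state(); p=st['eef_pos'];R=st['tool_rot'];print(p)
t0=p-2*R[:,2]
look('a1',(366,224),(343,160),[t0+43*R[:,1],t0-43*R[:,1]])
E
```

```text
[ 433.52168373 -307.94668325  200.87942684]
```

View pics/a1_top.png

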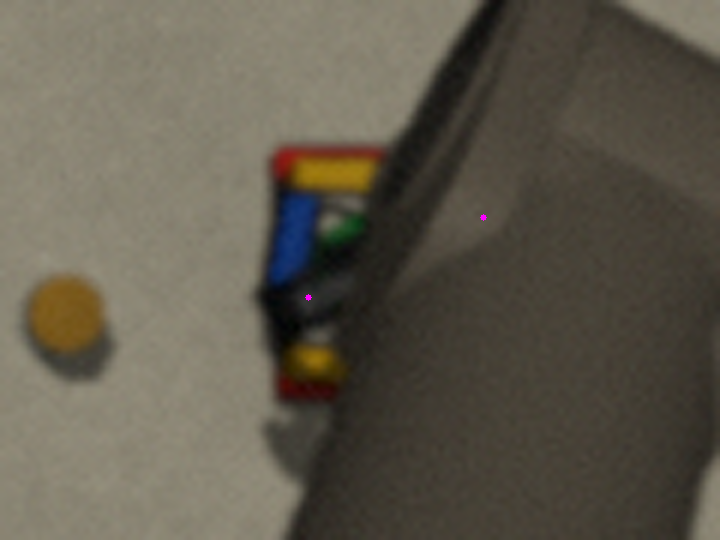

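View pics/a1_side.png

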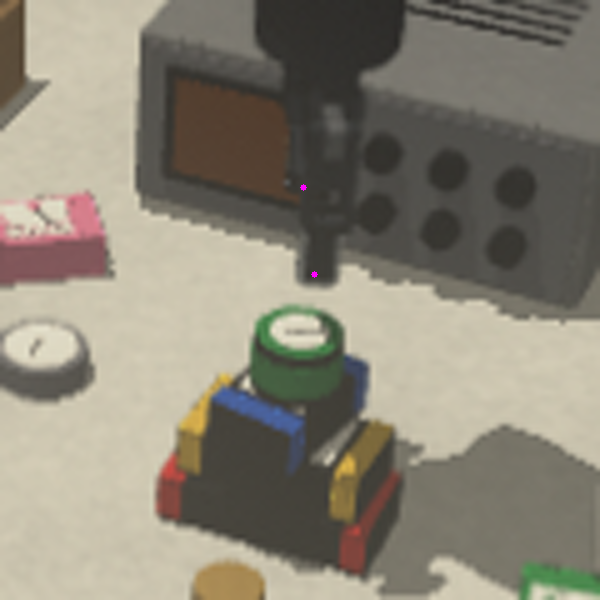

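Side view: tip at crop (317,280) matches the predicted (314,274), and the green dial centre (298,331) gives (433,-309) in both views. Descend and grip green.

Request:
{"op": "servo_tool", "data": {
  "commands": [
    {"x":0,"y":0.001,"z":0.025,"twist":0,"jaw":1},
    {"x":0,"y":0.001,"z":0.05,"twist":0,"jaw":1},
    {"x":0,"y":0.001,"z":0.068,"twist":0,"jaw":1},
    {"x":0,"y":0.001,"z":0.08,"twist":0,"jaw":1},
    {"x":0,"y":0.001,"z":0.081,"twist":0,"jaw":1}
  ]
}}

```text
clock: 2.0
eef_pos: [431.4, -308.7, 117.1]
tool_rot: [[0.904, 0.427, -0.003], [0.427, -0.904, 0.004], [-0.001, -0.005, -1.0]]
force: [-0.8, 0.6, -0.3]
finger_gap: 85.5
```

Request:
{"op": "servo_tool", "data": {
  "commands": [
    {"x":0,"y":0,"z":0,"twist":0,"jaw":0.65},
    {"x":0,"y":0,"z":0,"twist":0,"jaw":0.65},
    {"x":0,"y":0,"z":0,"twist":0,"jaw":0.65},
    {"x":0,"y":0,"z":0,"twist":0,"jaw":0.65}
  ],
  "squeeze": 25
}}

```text
clock: 2.4
eef_pos: [431.7, -308.9, 117.7]
tool_rot: [[0.904, 0.427, -0.002], [0.427, -0.904, 0.003], [-0.001, -0.004, -1.0]]
force: [0.6, 0.7, -0.4]
finger_gap: 55.9
```

```bash
python3 go.py 433 -309 119;python3 - <<'E'
from look import *
st=ctrl.read_state(); p=st['eef_pos'];R=st['tool_rot']
look('a2',None,(343,160),[p+11*R[:,2]])
E
```

```text
at [ 431.7 -308.9  117.7] yaw 25.3 gap 55.9 t 2.4 F [ 0.6  0.7 -0.4] q [ 33.  20.  -5. 116.   2.  44. -38.]
shift [ 0.0012  0.0007 -0.0013] twist 0.0 dist 2
```

View pics/a2_side.png

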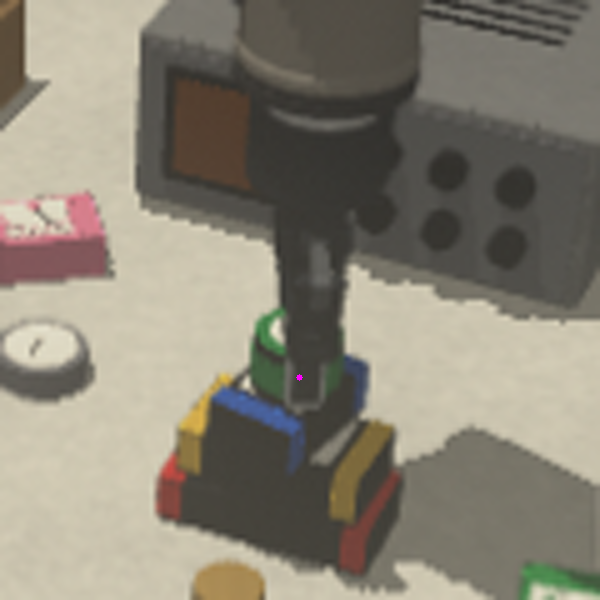

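Request:
{"op": "servo_tool", "data": {
  "commands": [
    {"x":0.001,"y":0,"z":-0.002,"twist":0,"jaw":0.65},
    {"x":0.001,"y":0,"z":-0.002,"twist":0,"jaw":0.4},
    {"x":0.001,"y":0,"z":-0.002,"twist":0,"jaw":0.4},
    {"x":0.001,"y":0,"z":-0.002,"twist":0,"jaw":0.4},
    {"x":0.001,"y":0,"z":-0.002,"twist":0,"jaw":0.4}
  ],
  "squeeze": 25
}}

```text
clock: 3.0
eef_pos: [432.8, -308.4, 120.0]
tool_rot: [[0.904, 0.427, -0.002], [0.427, -0.904, 0.003], [-0.0, -0.004, -1.0]]
force: [-2.2, 2.0, 9.4]
finger_gap: 49.3
```

Request:
{"op": "servo_tool", "data": {
  "commands": [
    {"x":0,"y":0,"z":-0.003,"twist":0,"jaw":0.4},
    {"x":0,"y":0,"z":-0.012,"twist":0,"jaw":0.4},
    {"x":0,"y":0,"z":-0.025,"twist":0,"jaw":0.4},
    {"x":0,"y":0,"z":-0.04,"twist":0,"jaw":0.4},
    {"x":0,"y":0,"z":-0.045,"twist":0,"jaw":0.4}
  ]
}}

```text
clock: 3.5
eef_pos: [433.6, -309.0, 167.3]
tool_rot: [[0.904, 0.427, 0.0], [0.427, -0.904, 0.002], [0.001, -0.002, -1.0]]
force: [0.1, 0.1, -2.2]
finger_gap: 49.4
```

```bash
python3 go.py 650 -166 165;python3 - <<'E'
from look import *
st=ctrl.read_state(); p=st['eef_pos'];R=st['tool_rot']
look('a3',None,(343,160),[p+11*R[:,2]])
E
```

```text
at [ 433.6 -309.   167.3] yaw 25.3 gap 49.4 t 3.5 F [ 0.1  0.1 -2.2] q [ 33.  16.  -5. 114.   2.  50. -38.]
shift [ 0.2567 -0.0369  0.0026] twist 0.0 dist 259
```

View pics/a3_side.png

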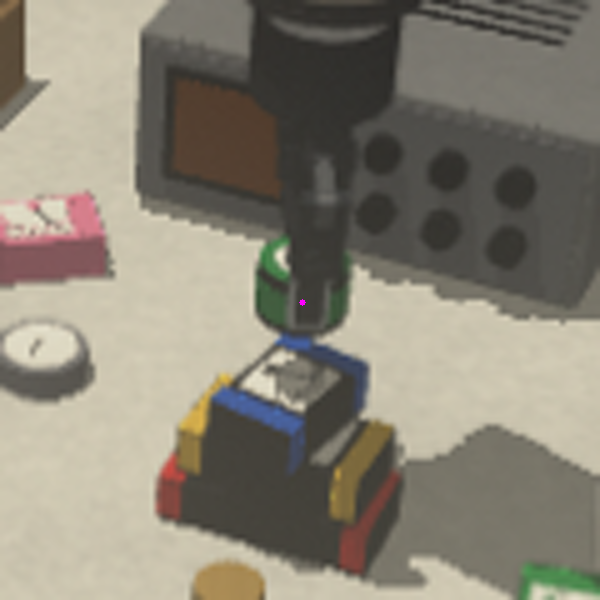

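Green is lifted upright (crop (300,285)), and blue is undisturbed. Carry it to the green lid.

Request:
{"op": "servo_tool", "data": {
  "commands": [
    {"x":0.015,"y":-0.002,"z":0,"twist":0,"jaw":0.4},
    {"x":0.04,"y":-0.006,"z":0,"twist":0,"jaw":0.4},
    {"x":0.07,"y":-0.01,"z":0,"twist":0,"jaw":0.4},
    {"x":0.1,"y":-0.014,"z":0,"twist":0,"jaw":0.4},
    {"x":0.13,"y":-0.018,"z":0,"twist":0,"jaw":0.4}
  ]
}}

```text
clock: 4.1
eef_pos: [544.5, -235.5, 165.7]
tool_rot: [[0.904, 0.427, -0.001], [0.427, -0.904, 0.003], [0.0, -0.003, -1.0]]
force: [1.2, 0.7, -1.6]
finger_gap: 48.8
```

Request:
{"op": "servo_tool", "data": {
  "commands": [
    {"x":0.03,"y":-0.004,"z":0,"twist":0,"jaw":0.4},
    {"x":0.06,"y":-0.009,"z":0.01,"twist":0,"jaw":0.4},
    {"x":0.09,"y":-0.013,"z":0.03,"twist":0,"jaw":0.4},
    {"x":0.115,"y":-0.017,"z":0.05,"twist":0,"jaw":0.4},
    {"x":0.122,"y":-0.018,"z":0.07,"twist":0,"jaw":0.4}
  ]
}}

```text
clock: 4.6
eef_pos: [649.4, -163.0, 94.1]
tool_rot: [[0.903, 0.43, -0.001], [0.43, -0.903, 0.005], [0.001, -0.005, -1.0]]
force: [-0.6, -0.3, -1.5]
finger_gap: 49.1
```

```bash
python3 go.py 650 -166 60;python3 - <<'E'
from look import *
st=ctrl.read_state(); p=st['eef_pos'];R=st['tool_rot']
look('a4',(315,156),(250,195),[p+18*R[:,2]])
E
```

```text
at [ 649.4 -163.    94.1] yaw 25.5 gap 49.1 t 4.6 F [-0.6 -0.3 -1.5] q [ 14.  33.  -8.  99.   5.  49. -60.]
shift [-0.0008  0.0031  0.0341] twist 0.0 dist 34
```

View pics/a4_side.png

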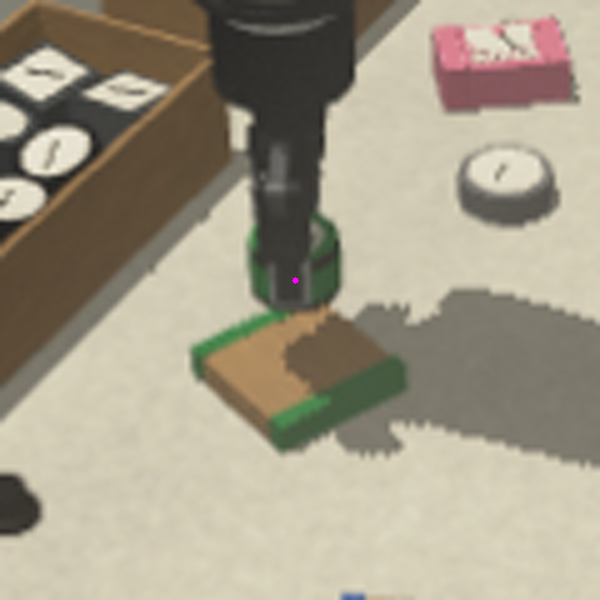

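View pics/a4_top.png

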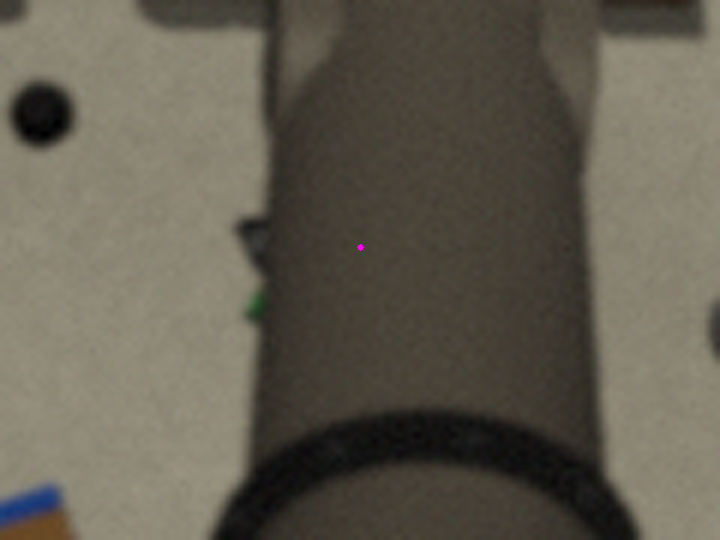

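```bash
python3 - <<'E'
from look import *
s=viewer.grab_frame('side')
c=np.array([[192,352],[275,425],[405,360]])/5+[190,135]-.5
P=plane(s,c,20); print(P.round(1), (P[0]+P[2])/2, np.linalg.norm(P[1]-P[0]),np.linalg.norm(P[1]-P[2]))
E
```

```text
[[ 707.4 -140.4   20. ]
 [ 632.6 -107.    20. ]
 [ 595.6 -189.1   20. ]] [ 651.45926338 -164.7118212    20.        ] 81.8700236592567 90.09092027390535
```

The side view's lid top corners give centre (651,-165), agreeing with the top view. Lower.

Request:
{"op": "servo_tool", "data": {
  "commands": [
    {"x":0.0006,"y":0.0025,"z":0.012,"twist":0,"jaw":0.4},
    {"x":0.0006,"y":0.0025,"z":0.03,"twist":0,"jaw":0.4},
    {"x":0.0006,"y":0.0025,"z":0.045,"twist":0,"jaw":0.4},
    {"x":0.0006,"y":0.0025,"z":0.05,"twist":0,"jaw":0.4},
    {"x":0.0006,"y":0.0025,"z":0.053,"twist":0,"jaw":0.4}
  ]
}}

```text
clock: 5.25
eef_pos: [647.6, -167.6, 40.5]
tool_rot: [[0.904, 0.428, -0.005], [0.428, -0.904, 0.004], [-0.003, -0.006, -1.0]]
force: [0.4, -0.2, -2.6]
finger_gap: 49.0
```

```bash
python3 go.py 651 -165 38;python3 - <<'E'
from look import *
st=ctrl.read_state(); p=st['eef_pos'];R=st['tool_rot']
look('a5',None,(250,195),[p+18*R[:,2]])
E
```

```text
at [ 647.6 -167.6   40.5] yaw 25.4 gap 49.0 t 5.2 F [ 0.4 -0.2 -2.6] q [ 14.  37.  -7. 100.   6.  44. -60.]
shift [ 0.0042 -0.0008  0.0025] twist 0.0 dist 5
```

View pics/a5_side.png

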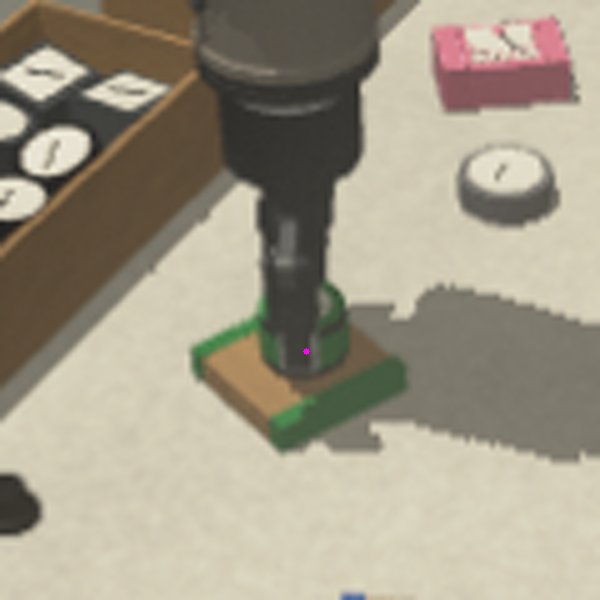

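Request:
{"op": "servo_tool", "data": {
  "commands": [
    {"x":0.003,"y":-0.0005,"z":0,"twist":0,"jaw":0.4},
    {"x":0.0042,"y":-0.0008,"z":0.001,"twist":0,"jaw":0.4},
    {"x":0.0042,"y":-0.0008,"z":0.002,"twist":0,"jaw":0.4},
    {"x":0.0042,"y":-0.0008,"z":0.003,"twist":0,"jaw":0.4},
    {"x":0.0042,"y":-0.0008,"z":0.003,"twist":0,"jaw":0.4}
  ]
}}

```text
clock: 5.85
eef_pos: [651.5, -164.9, 38.3]
tool_rot: [[0.904, 0.428, -0.004], [0.429, -0.904, 0.004], [-0.002, -0.005, -1.0]]
force: [-0.8, 0.6, 1.8]
finger_gap: 49.0
```

```bash
python3 go.py 651 -165 38
```

```text
at [ 651.5 -164.9   38.3] yaw 25.4 gap 49.0 t 5.8 F [-0.8  0.6  1.8] q [ 14.  37.  -7. 100.   6.  44. -61.]
shift [-0.0005 -0.0001  0.0003] twist 0.0 dist 1
```

Request:
{"op": "servo_tool", "data": {
  "commands": [
    {"x":0,"y":0,"z":0,"twist":0,"jaw":0.7},
    {"x":0,"y":0,"z":0,"twist":0,"jaw":0.9},
    {"x":0,"y":0,"z":0,"twist":0,"jaw":1},
    {"x":0,"y":0,"z":0,"twist":0,"jaw":1},
    {"x":0,"y":0,"z":-0.01,"twist":0,"jaw":1}
  ]
}}

```text
clock: 6.35
eef_pos: [650.7, -164.8, 47.4]
tool_rot: [[0.904, 0.428, -0.006], [0.429, -0.904, 0.004], [-0.004, -0.006, -1.0]]
force: [-0.7, -0.6, -0.3]
finger_gap: 85.3
```

Request:
{"op": "servo_tool", "data": {
  "commands": [
    {"x":0,"y":0,"z":-0.02,"twist":0,"jaw":1},
    {"x":0,"y":0,"z":-0.06,"twist":0,"jaw":1},
    {"x":0,"y":0,"z":-0.1,"twist":0,"jaw":1},
    {"x":-0.03,"y":0,"z":-0.12,"twist":-8,"jaw":1},
    {"x":-0.08,"y":0.01,"z":-0.12,"twist":-16,"jaw":1}
  ]
}}

```text
clock: 6.85
eef_pos: [586.9, -205.8, 171.7]
tool_rot: [[0.744, 0.669, 0.0], [0.669, -0.744, 0.004], [0.003, -0.002, -1.0]]
force: [0.5, -2.0, -0.6]
finger_gap: 85.3
```

```bash
python3 go.py 436 -309 175 79;python3 - <<'E'
from look import *
fs=look('a6',(315,156),(250,195))
from m import *
t,s=fs
bx=(340,195,395,250)
print('bl',bandpair(t,'blue',bx,102),'ye',bandpair(t,'yellow',bx,68))
m=mask(s,'blue',110,60); print(blobs(m[140:220,300:390],3))
crop(s,(295,145,385,220),8,'pics/b1.png');crop(t,(325,185,405,245),9,'pics/b2.png')
E
```

```text
at [ 586.9 -205.8  171.7] yaw 42.0 gap 85.3 t 6.8 F [ 0.5 -2.  -0.6] q [ 22.  24. -11. 102.   5.  54. -39.]
shift [-0.1812 -0.0242 -0.0037] twist -37.0 dist 183Traceback (most recent call last):
  File "<stdin>", line 6, in <module>
  File "m.py", line 11, in bandpair
    P=plane(f,[q[0] for q in b],z); d=P[0]-P[1]
                                           ~^^^
IndexError: index 1 is out of bounds for axis 0 with size 1
```

View pics/a6_side.png

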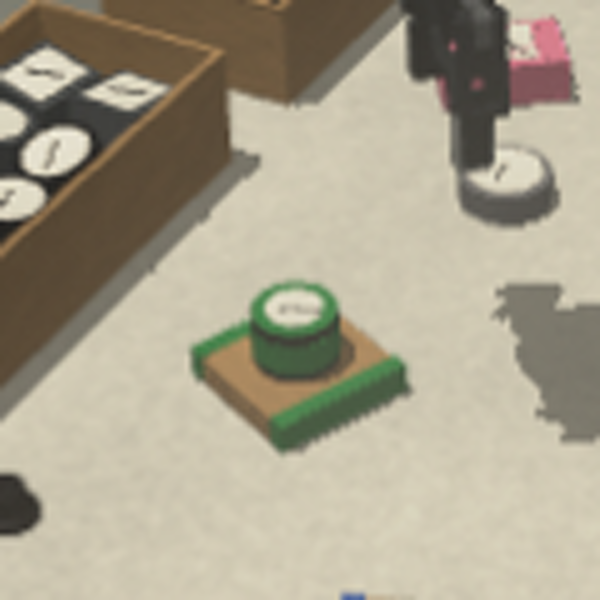

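Green stands upright in the middle of its lid (crop (295,330) on lid centre (298,356)). Now blue from the side view, since the arm covers the top view.

```bash
python3 - <<'E'
from look import *
s=viewer.grab_frame('side')
crop(s,(295,145,385,220),8,'pics/b1.png')
E
```

```text
(no output)
```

View pics/b1.png

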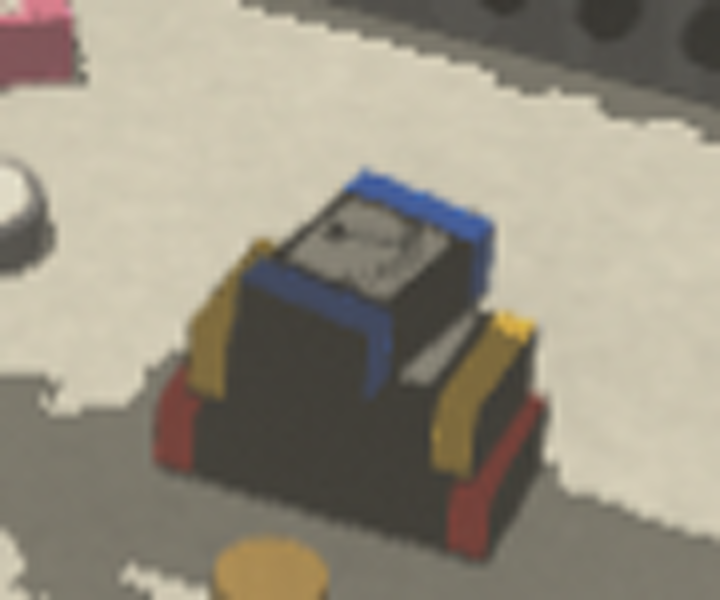

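```bash
cat > cor.py <<'E'
from look import *
def cor(s,c,k,o,z):
    P=plane(s,np.array(c)/k+o-.5,z); 
    if len(P)==3: P=np.vstack([P,P[0]+P[2]-P[1]])
    e=[P[(i+1)%4]-P[i] for i in range(4)]
    print(P[:,:2].round(1).tolist(),'C',P.mean(0)[:2].round(1),'len',[round(float(np.linalg.norm(x)),1) for x in e],'ang',[round(float(np.degrees(np.arctan2(x[1],x[0]))%180),1) for x in e])
E
python3 - <<'E'
from cor import *
s=viewer.grab_frame('side'); o=[295,145]
cor(s,[[243,275],[390,328],[493,225],[362,170]],8,o,102)
cor(s,[[190,325],[470,412],[535,325],[262,238]],8,o,68)
cor(s,[[155,405],[490,490],[545,400]],8,o,34)
E
```

```text
[[470.0, -275.9], [413.3, -270.6], [403.3, -343.8], [457.2, -354.3]] C [ 435.9 -311.2] len [56.9, 73.9, 55.0, 79.4] ang [174.7, 82.2, 169.0, 80.8]
[[491.7, -283.5], [385.2, -281.8], [382.4, -339.6], [489.8, -344.0]] C [ 437.3 -312.2] len [106.5, 57.9, 107.5, 60.6] ang [179.1, 87.2, 177.7, 88.2]
[[500.6, -276.2], [375.8, -285.6], [376.1, -343.1], [500.9, -333.7]] C [ 438.3 -309.7] len [125.1, 57.6, 125.1, 57.6] ang [4.3, 90.3, 4.3, 90.3]
```

Request:
{"op": "servo_tool", "data": {
  "commands": [
    {"x":-0.036,"y":-0.005,"z":0,"twist":-7.5,"jaw":1},
    {"x":-0.072,"y":-0.01,"z":0,"twist":-15,"jaw":1},
    {"x":-0.109,"y":-0.014,"z":0,"twist":-22.5,"jaw":1},
    {"x":-0.145,"y":-0.019,"z":0,"twist":-30,"jaw":1},
    {"x":-0.181,"y":-0.025,"z":0,"twist":-37.5,"jaw":1}
  ]
}}

```text
clock: 7.55
eef_pos: [430.5, -310.0, 169.5]
tool_rot: [[0.19, 0.982, -0.005], [0.982, -0.19, 0.004], [0.003, -0.005, -1.0]]
force: [0.8, -1.1, 0.2]
finger_gap: 85.4
```

```bash
python3 go.py 436 -310 86 79.5;python3 - <<'E'
from look import *
st=ctrl.read_state(); p=st['eef_pos'];R=st['tool_rot']
t0=p-2*R[:,2]
look('b3',(366,224),(343,160),[t0+43*R[:,1],t0-43*R[:,1]])
E
```

```text
at [ 430.5 -310.   169.5] yaw 79.1 gap 85.4 t 7.5 F [ 0.8 -1.1  0.2] q [ 43.  17. -17. 114.   6.  51.  12.]
shift [0.0008 0.0058 0.0834] twist -0.4 dist 84
```

View pics/b3_side.png

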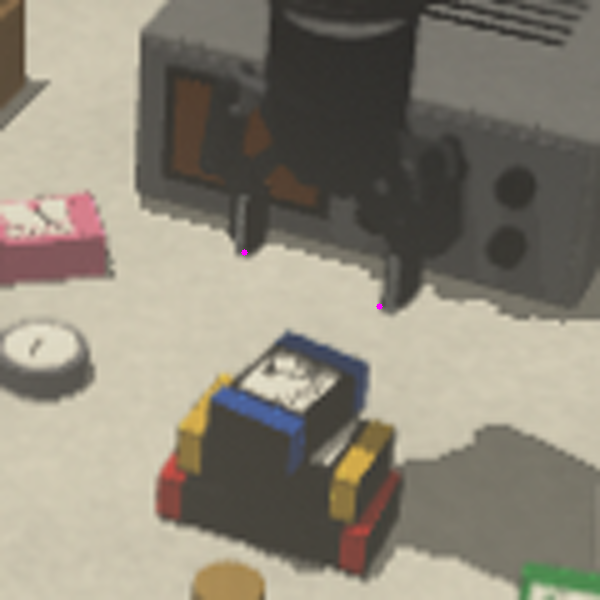

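Fingertips appear at crop (245,253) and (385,307), as predicted, straddling blue. Descend.

Request:
{"op": "servo_tool", "data": {
  "commands": [
    {"x":0.001,"y":0.0055,"z":0.015,"twist":0,"jaw":1},
    {"x":0.001,"y":0.0055,"z":0.04,"twist":0,"jaw":1},
    {"x":0.001,"y":0.0055,"z":0.065,"twist":0,"jaw":1},
    {"x":0.001,"y":0.0055,"z":0.08,"twist":0,"jaw":1},
    {"x":0.001,"y":0.0055,"z":0.0815,"twist":0,"jaw":1}
  ]
}}

```text
clock: 8.15
eef_pos: [433.0, -310.4, 85.4]
tool_rot: [[0.194, 0.981, -0.009], [0.981, -0.194, 0.005], [0.003, -0.01, -1.0]]
force: [0.5, 0.1, 0.3]
finger_gap: 85.4
```

Request:
{"op": "servo_tool", "data": {
  "commands": [
    {"x":0,"y":0,"z":0,"twist":0,"jaw":0.72},
    {"x":0,"y":0,"z":0,"twist":0,"jaw":0.72},
    {"x":0,"y":0,"z":0,"twist":0,"jaw":0.72}
  ]
}}

```text
clock: 8.45
eef_pos: [433.7, -310.4, 86.1]
tool_rot: [[0.194, 0.981, -0.008], [0.981, -0.194, 0.005], [0.003, -0.009, -1.0]]
force: [0.2, 0.5, 0.0]
finger_gap: 61.1
```

```bash
python3 go.py 436 -310 86 79.5;python3 - <<'E'
from look import *
st=ctrl.read_state(); p=st['eef_pos'];R=st['tool_rot']
look('b4',None,(343,170),[p+11*R[:,2]+32*R[:,1],p+11*R[:,2]-32*R[:,1]])
E
```

```text
at [ 433.7 -310.4   86.1] yaw 78.8 gap 61.1 t 8.4 F [0.2 0.5 0. ] q [ 41.  24. -15. 116.   9.  41.   9.]
shift [0.0008 0.0022 0.0001] twist -0.7 dist 2
```

View pics/b4_side.png

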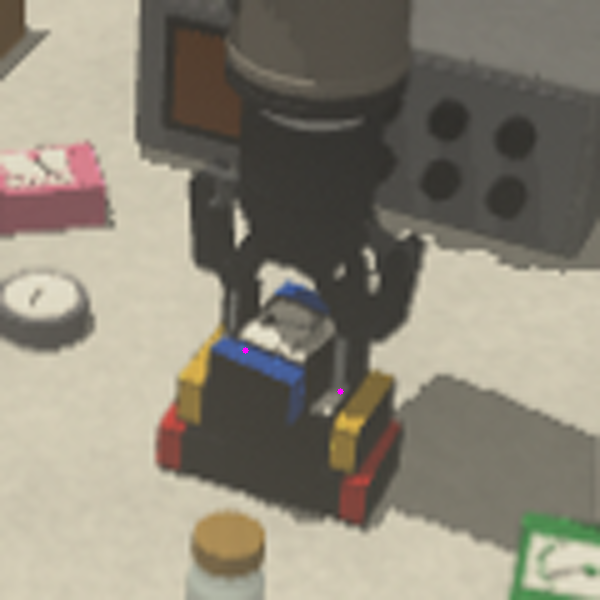

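Request:
{"op": "servo_tool", "data": {
  "commands": [
    {"x":0.0008,"y":0.002,"z":0,"twist":-0.7,"jaw":0.7},
    {"x":0.0008,"y":0.002,"z":0,"twist":-0.7,"jaw":0.45},
    {"x":0.0008,"y":0.002,"z":0,"twist":-0.7,"jaw":0.45},
    {"x":0.0008,"y":0.002,"z":0,"twist":-0.7,"jaw":0.45},
    {"x":0.0008,"y":0.002,"z":0,"twist":-0.7,"jaw":0.45}
  ],
  "squeeze": 40
}}

```text
clock: 9.05
eef_pos: [436.1, -310.3, 86.8]
tool_rot: [[0.182, 0.983, -0.007], [0.983, -0.182, 0.004], [0.003, -0.008, -1.0]]
force: [-1.0, 1.3, 8.4]
finger_gap: 53.1
```

Request:
{"op": "servo_tool", "data": {
  "commands": [
    {"x":0,"y":0,"z":-0.003,"twist":0,"jaw":0.45},
    {"x":0,"y":0,"z":-0.012,"twist":0,"jaw":0.45},
    {"x":0,"y":0,"z":-0.025,"twist":0,"jaw":0.45},
    {"x":0,"y":0,"z":-0.04,"twist":0,"jaw":0.45},
    {"x":0,"y":0,"z":-0.05,"twist":0,"jaw":0.45}
  ]
}}

```text
clock: 9.55
eef_pos: [436.9, -310.8, 138.6]
tool_rot: [[0.182, 0.983, -0.006], [0.983, -0.182, 0.003], [0.002, -0.006, -1.0]]
force: [1.0, -0.1, -2.5]
finger_gap: 52.8
```

```bash
python3 go.py 464.5 10.6 150 19.5;python3 - <<'E'
from look import *
st=ctrl.read_state(); p=st['eef_pos'];R=st['tool_rot']
look('b5',None,(343,160),[p+11*R[:,2]])
E
```

```text
at [ 436.9 -310.8  138.6] yaw 79.5 gap 52.8 t 9.6 F [ 1.  -0.1 -2.5] q [ 42.  20. -16. 114.   7.  48.  11.]
shift [ 0.3211 -0.0314 -0.0105] twist 60.0 dist 323
```

View pics/b5_side.png

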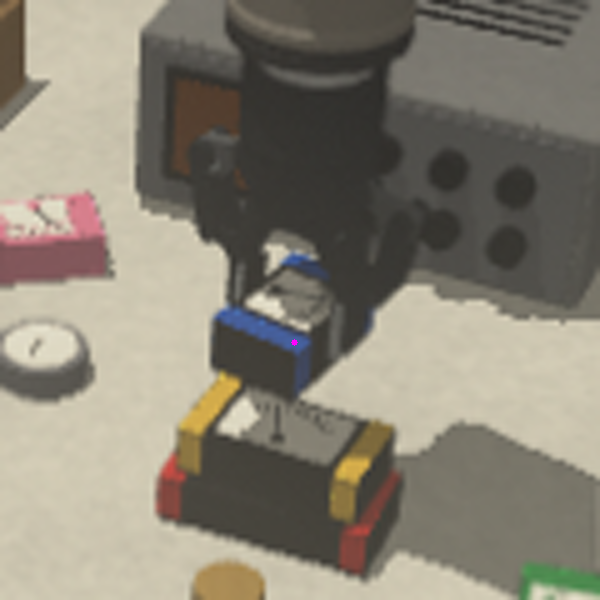

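Blue is held level at crop (265,340); yellow and red stay put. Carry over the jar at height (underside about 120 mm).

Request:
{"op": "servo_tool", "data": {
  "commands": [
    {"x":0.015,"y":-0.002,"z":-0.003,"twist":3,"jaw":0.45},
    {"x":0.045,"y":-0.005,"z":-0.006,"twist":9,"jaw":0.45},
    {"x":0.08,"y":-0.008,"z":-0.01,"twist":16,"jaw":0.45},
    {"x":0.115,"y":-0.012,"z":-0.01,"twist":23,"jaw":0.45},
    {"x":0.15,"y":-0.015,"z":-0.01,"twist":30,"jaw":0.45}
  ]
}}

```text
clock: 10.15
eef_pos: [449.5, -159.6, 148.8]
tool_rot: [[0.653, 0.757, -0.005], [0.757, -0.653, 0.002], [-0.001, -0.005, -1.0]]
force: [1.0, 1.1, -2.1]
finger_gap: 53.0
```

```bash
python3 go.py 464.5 10.6 148 19.5
```

```text
at [ 449.5 -159.6  148.8] yaw 49.2 gap 53.0 t 10.2 F [ 1.   1.1 -2.1] q [ 26.  14. -16. 121.   5.  46. -34.]
shift [ 0.1386 -0.0999  0.0011] twist 29.7 dist 171
```

Request:
{"op": "servo_tool", "data": {
  "commands": [
    {"x":0.028,"y":-0.02,"z":0,"twist":6,"jaw":0.45},
    {"x":0.058,"y":-0.042,"z":0,"twist":12,"jaw":0.45},
    {"x":0.088,"y":-0.064,"z":0,"twist":18,"jaw":0.45},
    {"x":0.117,"y":-0.085,"z":0.005,"twist":24,"jaw":0.45},
    {"x":0.1386,"y":-0.1,"z":0.015,"twist":29.7,"jaw":0.45}
  ]
}}

```text
clock: 10.65
eef_pos: [464.6, 13.0, 134.3]
tool_rot: [[0.944, 0.331, -0.004], [0.331, -0.944, 0.003], [-0.003, -0.004, -1.0]]
force: [-0.5, 0.1, -2.0]
finger_gap: 53.4
```

Request:
{"op": "servo_tool", "data": {
  "commands": [
    {"x":0,"y":0,"z":0.015,"twist":0,"jaw":0.45},
    {"x":0,"y":0,"z":0.035,"twist":0,"jaw":0.45},
    {"x":0,"y":0,"z":0.055,"twist":0,"jaw":0.45},
    {"x":0,"y":0,"z":0.065,"twist":0,"jaw":0.45}
  ]
}}

```text
clock: 11.05
eef_pos: [463.4, 13.2, 67.8]
tool_rot: [[0.944, 0.331, -0.006], [0.331, -0.944, 0.003], [-0.004, -0.004, -1.0]]
force: [-0.9, -0.2, -1.9]
finger_gap: 53.2
```

```bash
python3 go.py 464.5 10.6 38.5 19.5;python3 - <<'E'
from look import *
st=ctrl.read_state(); p=st['eef_pos'];R=st['tool_rot']
look('b6',(257,214),(280,245),[p+18*R[:,2],[464.5,10.6,20]])
E
```

```text
at [463.4  13.2  67.8] yaw 19.3 gap 53.2 t 11.1 F [-0.9 -0.2 -1.9] q [  4.  20. -16. 126.   9.  35. -89.]
shift [0.0003 0.0029 0.0293] twist -0.2 dist 29
```

View pics/b6_side.png

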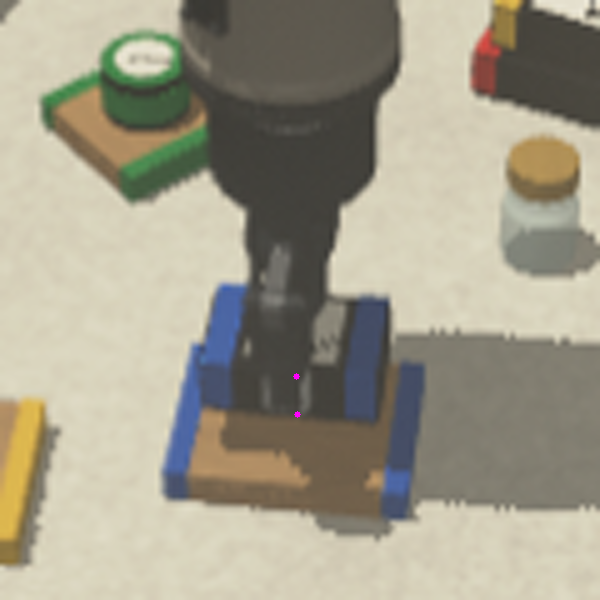

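View pics/b6_top.png

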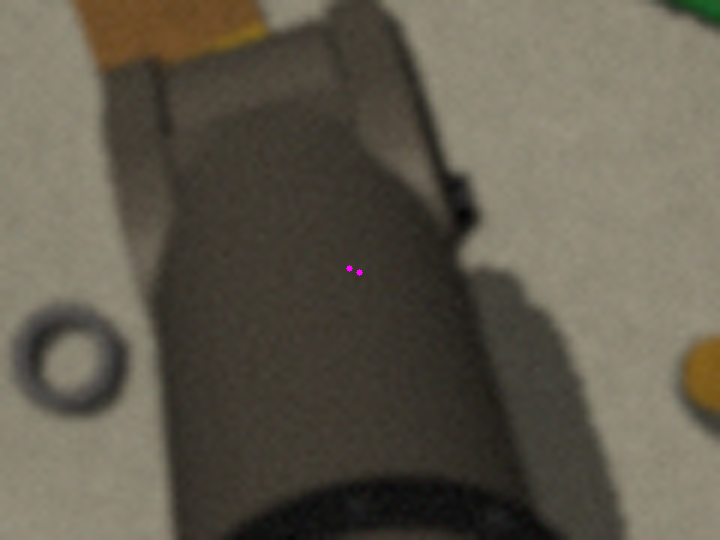

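```bash
python3 - <<'E'
from cor import *
s=viewer.grab_frame('side'); o=[220,185]
cor(s,[[165,475],[410,490],[425,363],[195,345]],5,o,20)
st=ctrl.read_state(); z=st['eef_pos'][2]-18.5
cor(s,[[200,362],[345,370],[390,297],[218,287]],5,o,z+34)
P=plane(s,np.array([[200,405],[378,420]])/5+o-.5,z); print(P)
E
```

```text
[[503.1, 74.9], [393.8, 30.1], [423.8, -50.5], [533.6, -9.1]] C [463.6  11.3] len [118.1, 85.9, 117.3, 89.3] ang [22.3, 110.4, 20.7, 109.9]
[[492.2, 55.2], [429.5, 29.2], [432.2, -24.5], [509.3, 6.8]] C [465.8  16.7] len [67.9, 53.8, 83.2, 51.3] ang [22.6, 92.9, 22.1, 109.4]
[[495.55932498  51.58895315  50.58851703]
 [415.40308991  21.83194369  50.58851703]]
```

Request:
{"op": "servo_tool", "data": {
  "commands": [
    {"x":0,"y":0.002,"z":0.01,"twist":0,"jaw":0.45},
    {"x":0,"y":0.002,"z":0.02,"twist":0,"jaw":0.45},
    {"x":0,"y":0.002,"z":0.025,"twist":0,"jaw":0.45},
    {"x":0,"y":0.002,"z":0.027,"twist":0,"jaw":0.45},
    {"x":0,"y":0.002,"z":0.027,"twist":0,"jaw":0.45}
  ]
}}

```text
clock: 11.7
eef_pos: [464.4, 11.4, 41.8]
tool_rot: [[0.944, 0.331, -0.005], [0.331, -0.944, 0.003], [-0.004, -0.004, -1.0]]
force: [0.3, -0.1, -1.0]
finger_gap: 53.5
```

```bash
python3 go.py 464 11 38.5 19.8
```

```text
at [464.4  11.4  41.8] yaw 19.3 gap 53.5 t 11.7 F [ 0.3 -0.1 -1. ] q [  4.  23. -15. 126.  11.  32. -90.]
shift [-0.0004  0.0002  0.0033] twist -0.5 dist 3
```

Request:
{"op": "servo_tool", "data": {
  "commands": [
    {"x":0,"y":0,"z":0.001,"twist":-0.5,"jaw":0.45},
    {"x":0,"y":0,"z":0.002,"twist":-0.5,"jaw":0.45},
    {"x":0,"y":0,"z":0.003,"twist":-0.5,"jaw":0.45},
    {"x":0,"y":0,"z":0.004,"twist":-0.5,"jaw":0.45},
    {"x":0,"y":0,"z":0.004,"twist":-0.5,"jaw":0.45}
  ]
}}

```text
clock: 12.2
eef_pos: [464.4, 11.3, 38.6]
tool_rot: [[0.941, 0.339, -0.005], [0.339, -0.941, 0.002], [-0.004, -0.004, -1.0]]
force: [-7.3, -0.7, 21.9]
finger_gap: 53.3
```

Contact felt (22 N). Release and rise.

Request:
{"op": "servo_tool", "data": {
  "commands": [
    {"x":0,"y":0,"z":-0.0005,"twist":0,"jaw":0.7},
    {"x":0,"y":0,"z":-0.0005,"twist":0,"jaw":0.85},
    {"x":0,"y":0,"z":-0.0005,"twist":0,"jaw":1},
    {"x":0,"y":0,"z":-0.001,"twist":0,"jaw":1},
    {"x":0,"y":0,"z":-0.01,"twist":0,"jaw":1}
  ]
}}

```text
clock: 12.7
eef_pos: [463.9, 11.2, 48.1]
tool_rot: [[0.941, 0.339, -0.007], [0.339, -0.941, 0.002], [-0.006, -0.004, -1.0]]
force: [0.8, -0.4, 0.5]
finger_gap: 85.5
```

Request:
{"op": "servo_tool", "data": {
  "commands": [
    {"x":0,"y":0,"z":-0.03,"twist":0,"jaw":1},
    {"x":0,"y":0,"z":-0.07,"twist":0,"jaw":1},
    {"x":0,"y":0,"z":-0.11,"twist":0,"jaw":1},
    {"x":0,"y":0.02,"z":-0.125,"twist":6,"jaw":1},
    {"x":0,"y":0.06,"z":-0.125,"twist":14,"jaw":1}
  ]
}}

```text
clock: 13.2
eef_pos: [486.4, -44.0, 176.5]
tool_rot: [[0.995, 0.101, -0.002], [0.101, -0.995, 0.003], [-0.001, -0.003, -1.0]]
force: [-0.1, -0.9, -0.5]
finger_gap: 85.7
```

```bash
python3 go.py 437 -311.5 150 -1;python3 - <<'E'
from look import *
fs=look('b7',None,(280,245))
E
```

```text
at [486.4 -44.  176.5] yaw 5.8 gap 85.7 t 13.2 F [-0.1 -0.9 -0.5] q [ 10.  12. -14. 119.   4.  50. -90.]
shift [-0.0762  0.2611  0.0259] twist 6.8 dist 273
```

View pics/b7_side.png

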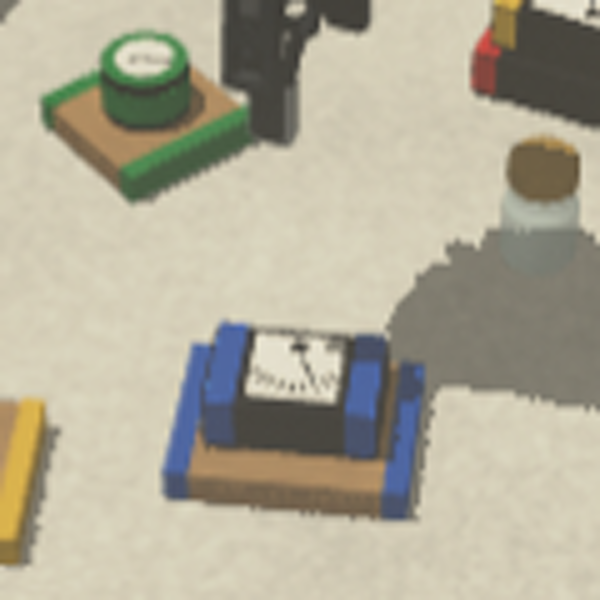

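Blue sits squarely on its lid (near lower edge crop (205,442)–(380,458)). Go for yellow.

Request:
{"op": "servo_tool", "data": {
  "commands": [
    {"x":-0.013,"y":0.045,"z":0,"twist":1.5,"jaw":1},
    {"x":-0.026,"y":0.09,"z":0,"twist":3,"jaw":1},
    {"x":-0.04,"y":0.135,"z":0,"twist":5,"jaw":1},
    {"x":-0.053,"y":0.18,"z":0,"twist":7,"jaw":1},
    {"x":-0.066,"y":0.225,"z":0,"twist":7.3,"jaw":1}
  ]
}}

```text
clock: 13.8
eef_pos: [440.5, -281.3, 174.9]
tool_rot: [[0.999, -0.036, -0.004], [-0.036, -0.999, 0.001], [-0.004, -0.001, -1.0]]
force: [1.9, 0.5, -0.4]
finger_gap: 85.1
```

```bash
python3 go.py 437 -312 140 -1.5; python3 - <<'E'
from cor import *
s=viewer.grab_frame('side'); P=plane(s,np.array([[205,442],[380,458]])/5+[220,185]-.5,20); d=P[0]-P[1]; a=np.arctan2(d[1],d[0]); print(P.mean(0)+27*np.array([np.sin(a),-np.cos(a),0]),np.degrees(a),np.linalg.norm(d))
crop(s,(295,145,385,220),8,'pics/y1.png')
E
```

```text
at [ 440.5 -281.3  174.9] yaw -2.1 gap 85.1 t 13.8 F [ 1.9  0.5 -0.4] q [ 29.  15.  -4. 115.   1.  50. -68.]
shift [-0.0023  0.0308  0.0349] twist -0.6 dist 47
[465.27965254   7.19479465  20.        ] 19.91569758031299 85.85479467309784
```

View pics/y1.png

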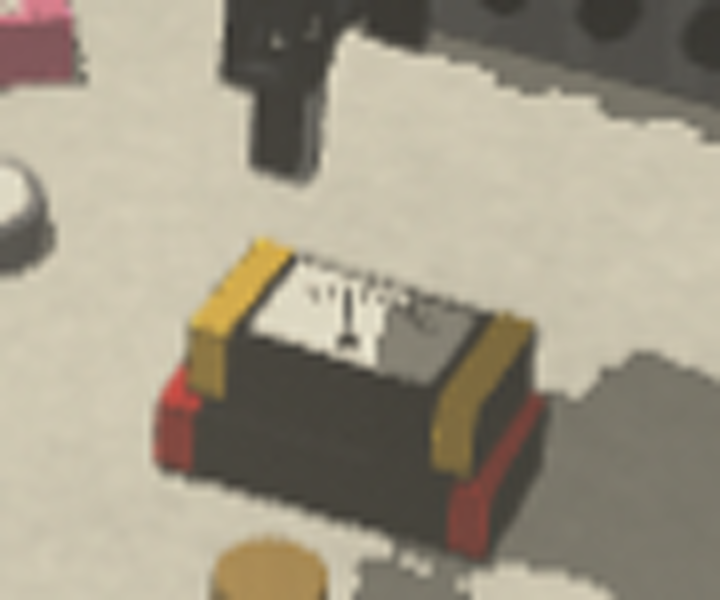

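Request:
{"op": "servo_tool", "data": {
  "commands": [
    {"x":-0.0025,"y":0.02,"z":0,"twist":-0.6,"jaw":1},
    {"x":-0.0025,"y":0.031,"z":0.01,"twist":-0.6,"jaw":1},
    {"x":-0.0025,"y":0.031,"z":0.035,"twist":-0.6,"jaw":1},
    {"x":-0.0025,"y":0.031,"z":0.06,"twist":-0.6,"jaw":1},
    {"x":-0.0025,"y":0.031,"z":0.07,"twist":-0.6,"jaw":1}
  ]
}}

```text
clock: 14.35
eef_pos: [433.3, -318.5, 102.8]
tool_rot: [[0.999, -0.031, -0.007], [-0.031, -1.0, 0.0], [-0.007, -0.0, -1.0]]
force: [-0.3, 0.4, 0.8]
finger_gap: 85.3
```

```bash
python3 go.py 437 -312 53 -1.6; python3 - <<'E'
from look import *
s=viewer.grab_frame('side')
crop(s,(295,125,385,200),8,'pics/y2.png')
E
```

```text
at [ 433.3 -318.5  102.8] yaw -1.8 gap 85.3 t 14.3 F [-0.3  0.4  0.8] q [ 32.  22.  -3. 116.   2.  42. -64.]
shift [ 0.0038 -0.0066  0.0498] twist -0.2 dist 50
```

View pics/y2.png

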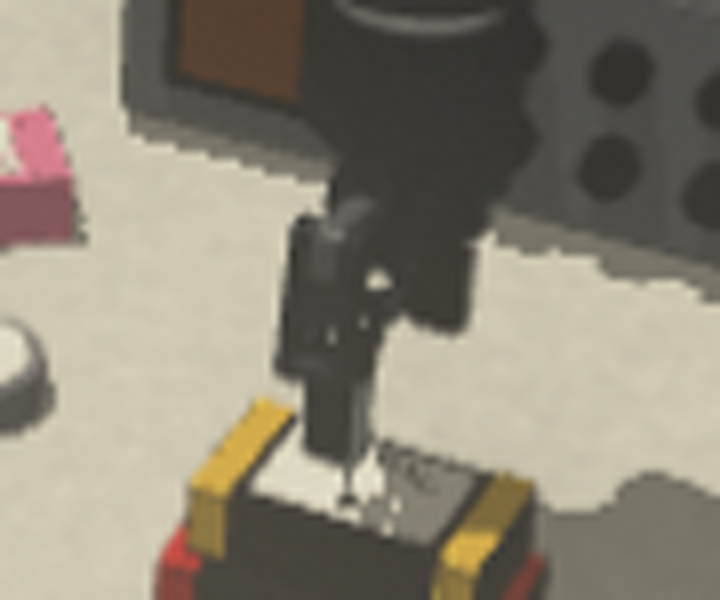

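Request:
{"op": "servo_tool", "data": {
  "commands": [
    {"x":0.0035,"y":-0.0065,"z":0,"twist":0,"jaw":1},
    {"x":0.0035,"y":-0.0065,"z":0,"twist":0,"jaw":1},
    {"x":0.0035,"y":-0.0065,"z":0.002,"twist":0,"jaw":1}
  ]
}}

```text
clock: 14.7
eef_pos: [437.7, -311.8, 101.4]
tool_rot: [[1.0, -0.03, -0.006], [-0.03, -1.0, -0.0], [-0.006, 0.0, -1.0]]
force: [0.1, -0.4, 0.2]
finger_gap: 85.4
```

```bash
python3 go.py 437 -312 53 -1.6
```

```text
at [ 437.7 -311.8  101.4] yaw -1.7 gap 85.4 t 14.7 F [ 0.1 -0.4  0.2] q [ 31.  22.  -3. 116.   2.  42. -65.]
shift [-0.0005  0.0002  0.0484] twist -0.1 dist 48
```

Request:
{"op": "servo_tool", "data": {
  "commands": [
    {"x":0,"y":0,"z":0.02,"twist":0,"jaw":1},
    {"x":0,"y":0,"z":0.036,"twist":0,"jaw":1},
    {"x":0,"y":0,"z":0.046,"twist":0,"jaw":1},
    {"x":0,"y":0,"z":0.0475,"twist":0,"jaw":1},
    {"x":0,"y":0,"z":0.0475,"twist":0,"jaw":0.8}
  ]
}}

```text
clock: 15.2
eef_pos: [437.6, -312.0, 54.2]
tool_rot: [[1.0, -0.03, -0.006], [-0.03, -1.0, -0.0], [-0.006, 0.0, -1.0]]
force: [-0.6, -0.4, 0.0]
finger_gap: 73.1
```

```bash
python3 go.py 437 -312 53 -1.6; python3 - <<'E'
from look import *
s=viewer.grab_frame('side')
crop(s,(295,125,385,200),8,'pics/y3.png')
E
```

```text
at [ 437.6 -312.    54.2] yaw -1.7 gap 73.1 t 15.2 F [-0.6 -0.4  0. ] q [ 31.  26.  -3. 118.   2.  37. -65.]
shift [-0.0006  0.0001  0.0012] twist -0.1 dist 1
```

View pics/y3.png

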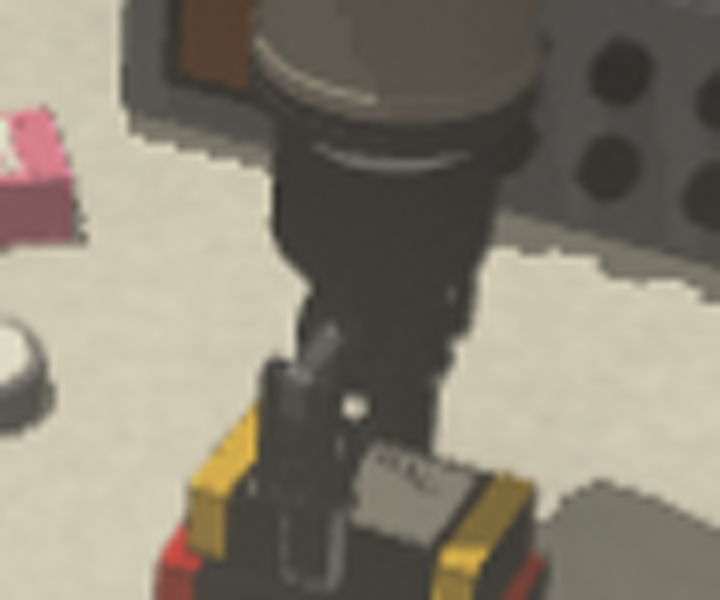

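Request:
{"op": "servo_tool", "data": {
  "commands": [
    {"x":-0.001,"y":0,"z":0.001,"twist":0,"jaw":0.75},
    {"x":-0.001,"y":0,"z":0.001,"twist":0,"jaw":0.5},
    {"x":-0.001,"y":0,"z":0.001,"twist":0,"jaw":0.5},
    {"x":-0.001,"y":0,"z":0.001,"twist":0,"jaw":0.5},
    {"x":-0.001,"y":0,"z":0.001,"twist":0,"jaw":0.5}
  ],
  "squeeze": 50
}}

```text
clock: 15.75
eef_pos: [437.0, -312.3, 54.3]
tool_rot: [[1.0, -0.03, -0.004], [-0.03, -1.0, -0.001], [-0.004, 0.001, -1.0]]
force: [-2.7, 1.0, 7.9]
finger_gap: 57.2
```

Request:
{"op": "servo_tool", "data": {
  "commands": [
    {"x":0,"y":0,"z":-0.003,"twist":0,"jaw":0.5},
    {"x":0,"y":0,"z":-0.012,"twist":0,"jaw":0.5},
    {"x":0,"y":0,"z":-0.03,"twist":0,"jaw":0.5},
    {"x":0,"y":0,"z":-0.055,"twist":0,"jaw":0.5},
    {"x":0,"y":0,"z":-0.08,"twist":0,"jaw":0.5}
  ]
}}

```text
clock: 16.25
eef_pos: [437.1, -312.1, 135.7]
tool_rot: [[1.0, -0.03, -0.005], [-0.03, -1.0, -0.001], [-0.005, 0.001, -1.0]]
force: [0.4, -0.2, -2.4]
finger_gap: 57.1
```

```bash
python3 go.py 628.5 127 145 22.4; python3 - <<'E'
from look import *
s=viewer.grab_frame('side')
crop(s,(295,125,385,200),8,'pics/y4.png')
E
```

```text
at [ 437.1 -312.1  135.7] yaw -1.7 gap 57.1 t 16.2 F [ 0.4 -0.2 -2.4] q [ 31.  19.  -3. 115.   2.  46. -65.]
shift [ 0.1779 -0.4447 -0.0106] twist -24.1 dist 479
```

View pics/y4.png

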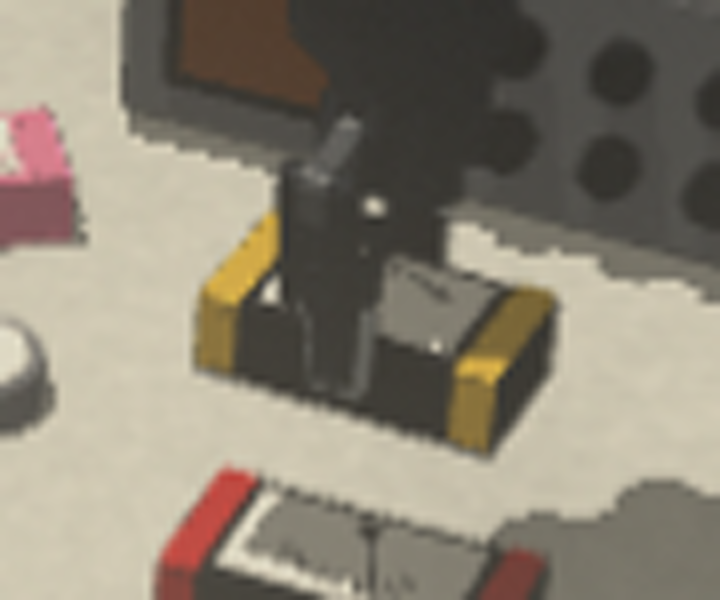

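Request:
{"op": "servo_tool", "data": {
  "commands": [
    {"x":0.005,"y":-0.013,"z":-0.002,"twist":-1,"jaw":0.5},
    {"x":0.016,"y":-0.04,"z":-0.005,"twist":-3,"jaw":0.5},
    {"x":0.03,"y":-0.075,"z":-0.008,"twist":-5,"jaw":0.5},
    {"x":0.044,"y":-0.11,"z":-0.01,"twist":-7,"jaw":0.5},
    {"x":0.058,"y":-0.145,"z":-0.01,"twist":-9,"jaw":0.5}
  ]
}}

```text
clock: 16.8
eef_pos: [501.7, -167.8, 149.6]
tool_rot: [[0.992, 0.128, -0.0], [0.128, -0.992, -0.003], [-0.0, 0.003, -1.0]]
force: [-0.2, -1.1, -2.2]
finger_gap: 56.8
```

```bash
python3 go.py 628.5 127 145 22.4
```

```text
at [ 501.7 -167.8  149.6] yaw 7.4 gap 56.8 t 16.8 F [-0.2 -1.1 -2.2] q [ 19.  17.  -9. 115.   4.  47. -75.]
shift [ 0.1636 -0.2762  0.0036] twist -15.0 dist 321
```

Request:
{"op": "servo_tool", "data": {
  "commands": [
    {"x":0.018,"y":-0.03,"z":0,"twist":-2,"jaw":0.5},
    {"x":0.036,"y":-0.061,"z":0,"twist":-4,"jaw":0.5},
    {"x":0.055,"y":-0.092,"z":0,"twist":-6,"jaw":0.5},
    {"x":0.073,"y":-0.123,"z":0,"twist":-8,"jaw":0.5},
    {"x":0.091,"y":-0.154,"z":0,"twist":-10,"jaw":0.5}
  ]
}}

```text
clock: 17.3
eef_pos: [572.2, -1.2, 149.1]
tool_rot: [[0.954, 0.301, -0.0], [0.301, -0.954, -0.003], [-0.001, 0.003, -1.0]]
force: [-0.2, -0.4, -2.6]
finger_gap: 57.4
```

```bash
python3 go.py 628.5 127 110 22.4
```

```text
at [572.2  -1.2 149.1] yaw 17.5 gap 57.4 t 17.3 F [-0.2 -0.4 -2.6] q [  5.  21. -14. 110.   7.  50. -85.]
shift [ 0.0923 -0.1054  0.0387] twist -4.9 dist 145
```

Request:
{"op": "servo_tool", "data": {
  "commands": [
    {"x":0.025,"y":-0.028,"z":0,"twist":-2,"jaw":0.5},
    {"x":0.05,"y":-0.056,"z":0,"twist":-4,"jaw":0.5},
    {"x":0.074,"y":-0.085,"z":0.01,"twist":-5,"jaw":0.5},
    {"x":0.09,"y":-0.103,"z":0.025,"twist":-5,"jaw":0.5},
    {"x":0.0923,"y":-0.1054,"z":0.04,"twist":-5,"jaw":0.5}
  ]
}}

```text
clock: 17.8
eef_pos: [628.6, 131.9, 108.2]
tool_rot: [[0.922, 0.387, 0.0], [0.387, -0.922, -0.001], [-0.0, 0.001, -1.0]]
force: [-0.4, 1.2, -2.7]
finger_gap: 56.6
```

Request:
{"op": "servo_tool", "data": {
  "commands": [
    {"x":0,"y":0,"z":0.01,"twist":0,"jaw":0.5},
    {"x":0,"y":0,"z":0.025,"twist":0,"jaw":0.5},
    {"x":0,"y":0,"z":0.037,"twist":0,"jaw":0.5},
    {"x":0,"y":0,"z":0.04,"twist":0,"jaw":0.5}
  ]
}}

```text
clock: 18.2
eef_pos: [627.7, 130.6, 66.6]
tool_rot: [[0.922, 0.387, -0.002], [0.386, -0.922, -0.002], [-0.003, 0.001, -1.0]]
force: [-0.3, -0.4, -2.3]
finger_gap: 56.8
```

```bash
python3 go.py 628.5 127 40.3 22.4; python3 - <<'E'
from look import *
st=ctrl.read_state(); p=st['eef_pos'];R=st['tool_rot']
look('y5',(222,162),(200,265),[p+20.3*R[:,2],[628.5,127,20]])
E
```

```text
at [627.7 130.6  66.6] yaw 22.7 gap 56.8 t 18.2 F [-0.3 -0.4 -2.3] q [ -6.  33. -15. 103.  11.  45. -94.]
shift [-0.0006  0.0036  0.0263] twist 0.3 dist 27
```

View pics/y5_side.png

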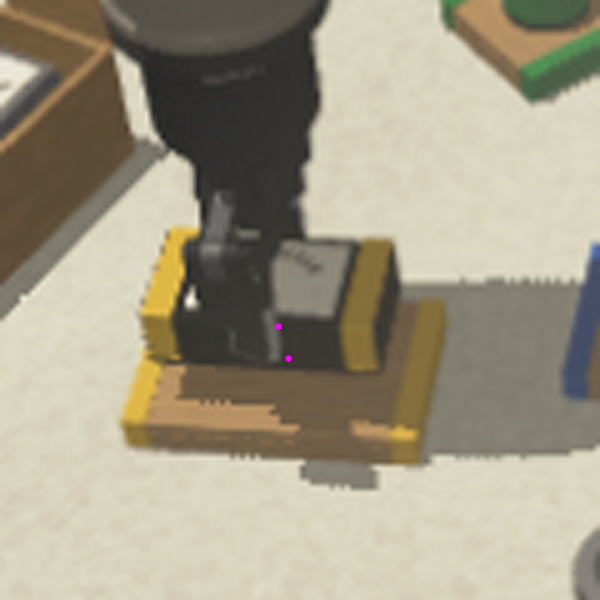

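View pics/y5_top.png

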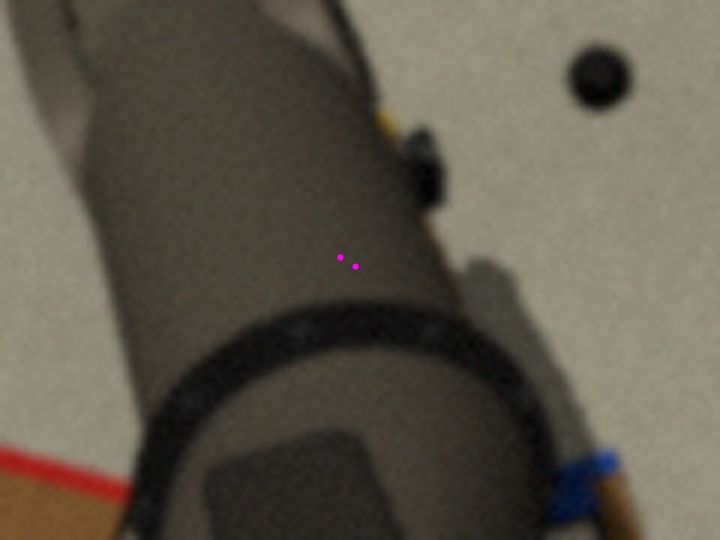

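```bash
python3 - <<'E'
from cor import *
s=viewer.grab_frame('side'); o=[140,205]
cor(s,[[124,428],[415,434],[445,300]],5,o,20)
z=ctrl.read_state()['eef_pos'][2]-20.3
P=plane(s,np.array([[148,358],[380,371]])/5+o-.5,z); d=P[0]-P[1]; a=np.arctan2(d[1],d[0]); print(P.mean(0)+29*np.array([np.sin(a),-np.cos(a),0]),np.degrees(a),np.linalg.norm(d))
cor(s,[[140,318],[340,325],[395,240]],5,o,z+34)
f0=cv2.imread('pics/side0.png')[:,:,::-1].copy()
crop(dict(color=f0),(150,250,245,310),8,'pics/yl.png')
E
```

```text
[[672.5, 200.5], [547.5, 139.6], [581.1, 58.7], [706.2, 119.6]] C [626.8 129.6] len [139.1, 87.6, 139.1, 87.6] ang [26.0, 112.6, 26.0, 112.6]
[630.22901937 128.92844433  48.05014487] 23.184039888872217 111.27327409612501
[[664.6, 181.7], [579.7, 142.7], [587.2, 84.6], [672.1, 123.6]] C [625.9 133.2] len [93.4, 58.6, 93.4, 58.6] ang [24.7, 97.4, 24.7, 97.4]
```

View pics/yl.png

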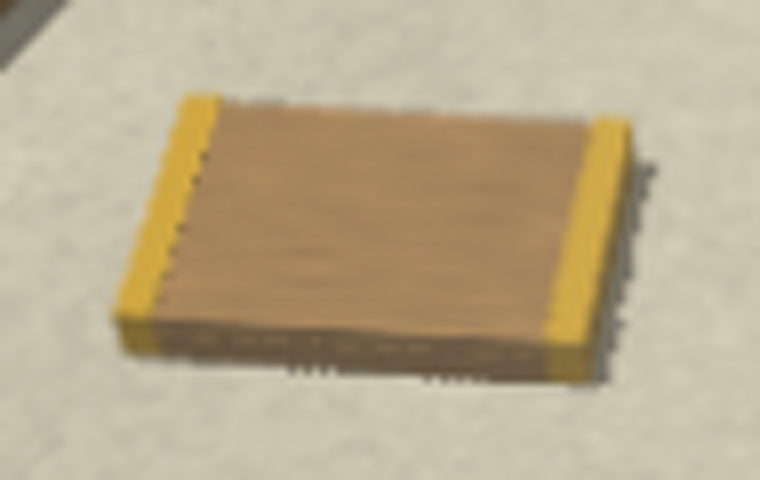

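Clear picture of the empty yellow lid: top corners at crop (117,318), (588,345), (632,118), (185,95). I'll also get the red lid's.

```bash
python3 - <<'E'
from cor import *
s=viewer.grab_frame('side')
cor(s,[[117,318],[588,345],[632,118],[185,95]],8,[150,250],20)
crop(s,(170,320,280,410),7,'pics/rl.png')
crop(s,(295,145,385,220),8,'pics/r1.png')
E
python3 go.py 627.5 129 40.3 22.6
```

```text
[[674.6, 198.5], [544.2, 142.5], [581.6, 58.0], [712.3, 114.2]] C [628.2 128.3] len [141.9, 92.4, 142.3, 92.4] ang [23.3, 113.8, 23.3, 114.1]
at [628.9 131.5  68.7] yaw 22.8 gap 57.2 t 18.4 F [ 0.2  0.3 -1.6] q [ -6.  33. -15. 103.  11.  45. -94.]
shift [-0.0023  0.0017  0.0284] twist 0.2 dist 29
```

View pics/rl.png

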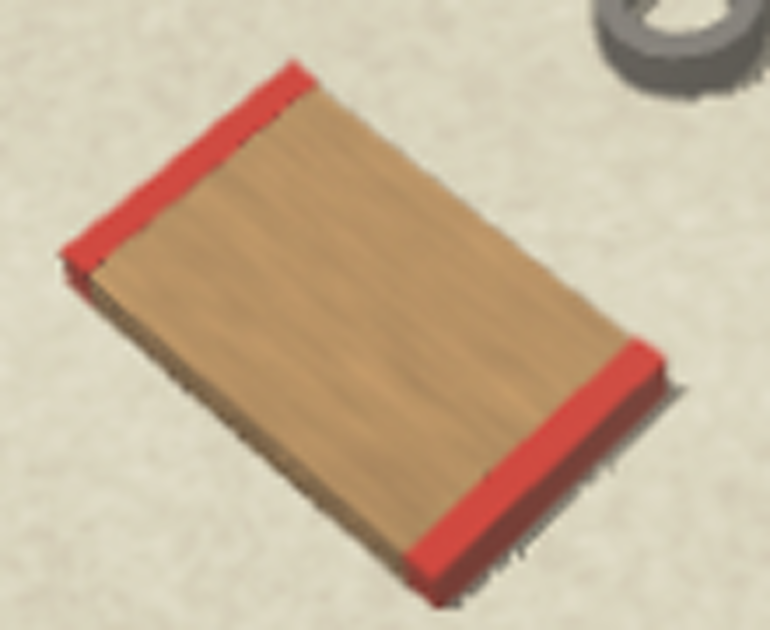

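View pics/r1.png

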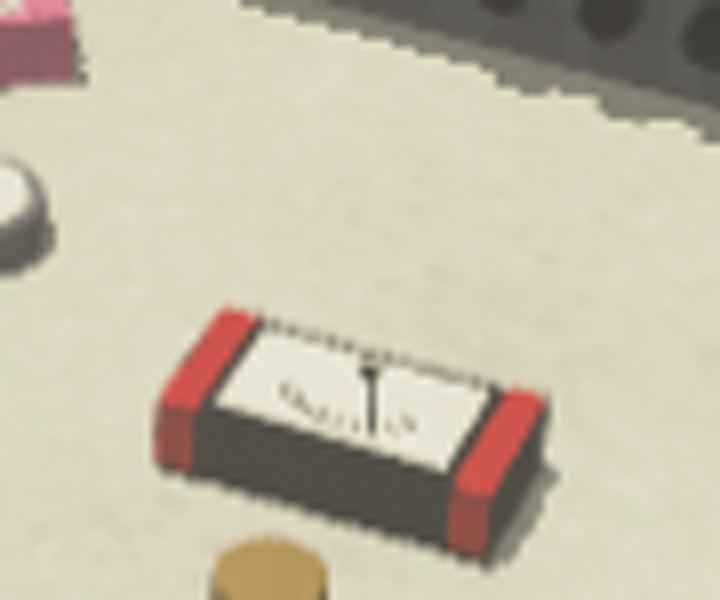

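Request:
{"op": "servo_tool", "data": {
  "commands": [
    {"x":-0.002,"y":0.003,"z":0.008,"twist":0,"jaw":0.5},
    {"x":-0.002,"y":0.003,"z":0.018,"twist":0,"jaw":0.5},
    {"x":-0.002,"y":0.003,"z":0.024,"twist":0,"jaw":0.5},
    {"x":-0.002,"y":0.003,"z":0.025,"twist":0,"jaw":0.5},
    {"x":-0.002,"y":0.003,"z":0.025,"twist":0,"jaw":0.5}
  ]
}}

```text
clock: 18.9
eef_pos: [628.1, 128.0, 43.3]
tool_rot: [[0.922, 0.387, 0.0], [0.387, -0.922, -0.001], [-0.0, 0.001, -1.0]]
force: [0.3, 0.1, -1.8]
finger_gap: 56.9
```

```bash
python3 go.py 628 128 40.3 22.6; python3 - <<'E'
from cor import *
s=viewer.grab_frame('side')
print('redlid');cor(s,[[63,252],[437,577],[665,355],[295,60]],7,[170,320],20)
print('red');cor(s,[[160,402],[487,495],[546,398],[225,308]],8,[295,145],34)
E
```

```text
at [628.1 128.   43.3] yaw 22.8 gap 56.9 t 18.9 F [ 0.3  0.1 -1.8] q [ -7.  35. -14. 104.  12.  43. -95.]
shift [-0.0001 -0.      0.003 ] twist 0.2 dist 3
redlid
[[535.0, 332.8], [380.2, 371.4], [358.0, 280.1], [511.9, 240.6]] C [446.3 306.2] len [159.5, 94.0, 158.9, 95.1] ang [166.0, 76.3, 165.6, 75.9]
red
[[499.7, -278.6], [375.8, -282.5], [376.2, -344.4], [501.5, -341.4]] C [ 438.3 -311.7] len [124.0, 61.9, 125.3, 62.8] ang [1.8, 90.4, 1.4, 91.7]
```

Request:
{"op": "servo_tool", "data": {
  "commands": [
    {"x":0,"y":0,"z":0.001,"twist":0,"jaw":0.5},
    {"x":0,"y":0,"z":0.002,"twist":0,"jaw":0.5},
    {"x":0,"y":0,"z":0.003,"twist":0,"jaw":0.5},
    {"x":0,"y":0,"z":0.0035,"twist":0,"jaw":0.5},
    {"x":0,"y":0,"z":0.0035,"twist":0,"jaw":0.5}
  ]
}}

```text
clock: 19.45
eef_pos: [628.4, 128.1, 40.4]
tool_rot: [[0.922, 0.387, 0.001], [0.387, -0.922, -0.001], [0.0, 0.001, -1.0]]
force: [-0.2, 0.2, 2.5]
finger_gap: 57.0
```

Contact (force from -1.8 to +2.5 N). Release.

Request:
{"op": "servo_tool", "data": {
  "commands": [
    {"x":0,"y":0,"z":0,"twist":0,"jaw":0.7},
    {"x":0,"y":0,"z":0,"twist":0,"jaw":0.85},
    {"x":0,"y":0,"z":0,"twist":0,"jaw":1},
    {"x":0,"y":0,"z":0,"twist":0,"jaw":1},
    {"x":0,"y":0,"z":-0.01,"twist":0,"jaw":1}
  ]
}}

```text
clock: 19.95
eef_pos: [627.6, 128.0, 49.6]
tool_rot: [[0.922, 0.387, -0.001], [0.387, -0.922, -0.002], [-0.002, 0.001, -1.0]]
force: [-0.1, 0.1, -0.0]
finger_gap: 85.5
```

Request:
{"op": "servo_tool", "data": {
  "commands": [
    {"x":0,"y":0,"z":-0.03,"twist":0,"jaw":1},
    {"x":0,"y":0,"z":-0.07,"twist":0,"jaw":1},
    {"x":0,"y":0,"z":-0.11,"twist":0,"jaw":1},
    {"x":-0.015,"y":0.035,"z":-0.115,"twist":5,"jaw":1},
    {"x":-0.03,"y":0.075,"z":-0.115,"twist":10,"jaw":1}
  ]
}}

```text
clock: 20.45
eef_pos: [629.9, 48.3, 167.8]
tool_rot: [[0.975, 0.221, 0.003], [0.221, -0.975, -0.0], [0.003, 0.001, -1.0]]
force: [0.3, -1.2, -1.0]
finger_gap: 85.5
```

```bash
python3 go.py 438 -311 150 2; python3 - <<'E'
from look import *
look('y6',None,(200,265))
E
```

```text
at [629.9  48.3 167.8] yaw 12.8 gap 85.5 t 20.4 F [ 0.3 -1.2 -1. ] q [ -0.  25. -13. 101.   7.  54. -93.]
shift [-0.2667  0.308   0.0173] twist 10.8 dist 408
```

View pics/y6_side.png

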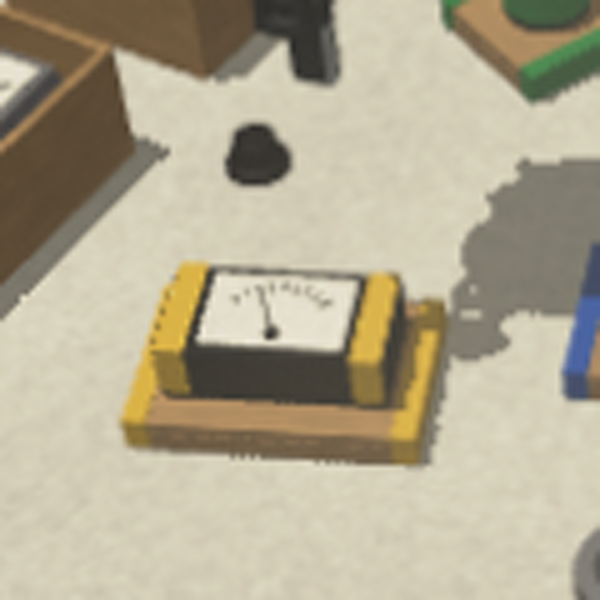

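Yellow is square on its lid (near lower edge crop (157,390)–(390,402)). Now red.

Request:
{"op": "servo_tool", "data": {
  "commands": [
    {"x":-0.038,"y":0.044,"z":0,"twist":2,"jaw":1},
    {"x":-0.076,"y":0.088,"z":0,"twist":4,"jaw":1},
    {"x":-0.114,"y":0.132,"z":0,"twist":6,"jaw":1},
    {"x":-0.152,"y":0.176,"z":0,"twist":8,"jaw":1},
    {"x":-0.19,"y":0.22,"z":0,"twist":10,"jaw":1}
  ]
}}

```text
clock: 21.05
eef_pos: [511.5, -175.2, 167.7]
tool_rot: [[0.999, 0.037, 0.001], [0.037, -0.999, -0.005], [0.001, 0.005, -1.0]]
force: [0.6, -1.5, -0.5]
finger_gap: 85.2
```

```bash
python3 go.py 438 -311 120 2
```

```text
at [ 511.5 -175.2  167.7] yaw 2.1 gap 85.2 t 21.1 F [ 0.6 -1.5 -0.5] q [ 18.  17.  -8. 113.   3.  50. -79.]
shift [-0.0786  0.1327  0.0483] twist 0.1 dist 162
```

Request:
{"op": "servo_tool", "data": {
  "commands": [
    {"x":-0.024,"y":0.04,"z":0,"twist":0,"jaw":1},
    {"x":-0.048,"y":0.08,"z":0,"twist":0,"jaw":1},
    {"x":-0.072,"y":0.12,"z":0.01,"twist":0,"jaw":1},
    {"x":-0.0785,"y":0.1327,"z":0.03,"twist":0,"jaw":1},
    {"x":-0.0785,"y":0.1327,"z":0.045,"twist":0,"jaw":1}
  ]
}}

```text
clock: 21.55
eef_pos: [436.4, -313.7, 123.2]
tool_rot: [[0.999, 0.033, 0.001], [0.033, -0.999, -0.006], [0.001, 0.006, -1.0]]
force: [0.8, 0.4, -0.7]
finger_gap: 85.4
```

Request:
{"op": "servo_tool", "data": {
  "commands": [
    {"x":0,"y":0,"z":0,"twist":0,"jaw":1},
    {"x":0,"y":0,"z":0.02,"twist":0,"jaw":1},
    {"x":0,"y":0,"z":0.035,"twist":0,"jaw":1},
    {"x":0,"y":0,"z":0.035,"twist":0,"jaw":1}
  ]
}}

```text
clock: 21.95
eef_pos: [436.2, -313.1, 87.7]
tool_rot: [[0.999, 0.034, -0.0], [0.034, -0.999, -0.005], [-0.0, 0.005, -1.0]]
force: [0.8, -0.1, -0.2]
finger_gap: 85.3
```

```bash
python3 go.py 438 -311 21 2; python3 - <<'E'
from look import *
s=viewer.grab_frame('side')
crop(s,(295,135,385,210),8,'pics/r2.png')
E
```

```text
at [ 436.2 -313.1   87.7] yaw 1.9 gap 85.3 t 21.9 F [ 0.8 -0.1 -0.2] q [ 31.  23.  -3. 117.   2.  40. -62.]
shift [ 0.0019 -0.0024  0.0667] twist -0.1 dist 67
```

View pics/r2.png

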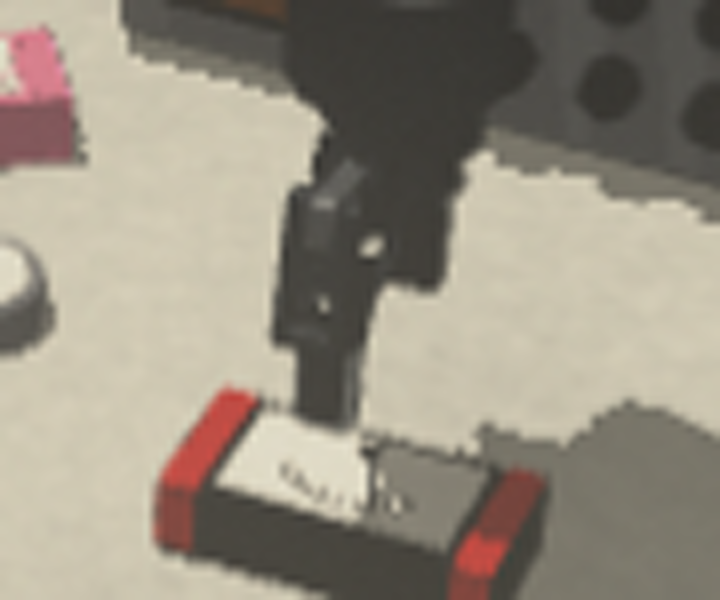

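Request:
{"op": "servo_tool", "data": {
  "commands": [
    {"x":0.0015,"y":-0.002,"z":0.003,"twist":0,"jaw":1},
    {"x":0.0015,"y":-0.002,"z":0.02,"twist":0,"jaw":1},
    {"x":0.0015,"y":-0.002,"z":0.045,"twist":0,"jaw":1},
    {"x":0.0015,"y":-0.002,"z":0.062,"twist":0,"jaw":1},
    {"x":0.0015,"y":-0.002,"z":0.066,"twist":0,"jaw":1}
  ]
}}

```text
clock: 22.5
eef_pos: [438.0, -311.2, 22.0]
tool_rot: [[0.999, 0.034, -0.0], [0.034, -0.999, -0.004], [-0.0, 0.004, -1.0]]
force: [0.2, -0.2, 0.5]
finger_gap: 85.5
```

```bash
python3 go.py 438 -311 21 2; python3 - <<'E'
from look import *
s=viewer.grab_frame('side')
crop(s,(295,135,385,210),8,'pics/r3.png')
E
```

```text
at [ 438.  -311.2   22. ] yaw 2.0 gap 85.5 t 22.5 F [ 0.2 -0.2  0.5] q [ 31.  29.  -3. 119.   3.  32. -62.]
shift [-0.     -0.0002  0.001 ] twist -0.0 dist 1
```

View pics/r3.png

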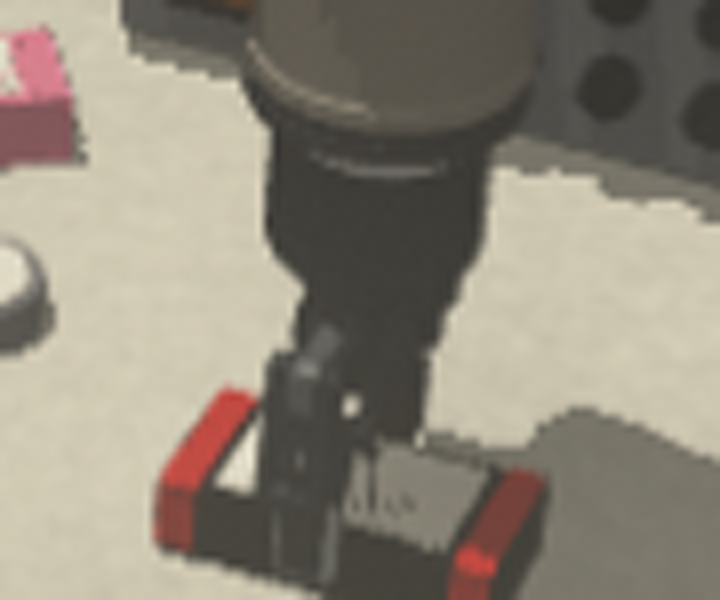

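Request:
{"op": "servo_tool", "data": {
  "commands": [
    {"x":-0.001,"y":0,"z":0.0005,"twist":0,"jaw":0.85},
    {"x":-0.001,"y":0,"z":0.0005,"twist":0,"jaw":0.7},
    {"x":-0.001,"y":0,"z":0.0005,"twist":0,"jaw":0.55},
    {"x":-0.001,"y":0,"z":0.0005,"twist":0,"jaw":0.55},
    {"x":-0.001,"y":0,"z":0.0005,"twist":0,"jaw":0.55}
  ],
  "squeeze": 60
}}

```text
clock: 23.05
eef_pos: [437.7, -311.7, 23.2]
tool_rot: [[0.999, 0.034, 0.001], [0.034, -0.999, -0.005], [0.001, 0.005, -1.0]]
force: [-1.7, 1.3, 9.3]
finger_gap: 60.7
```

Request:
{"op": "servo_tool", "data": {
  "commands": [
    {"x":0,"y":0,"z":-0.001,"twist":0,"jaw":0.55},
    {"x":0,"y":0,"z":-0.008,"twist":0,"jaw":0.55},
    {"x":0,"y":0,"z":-0.025,"twist":0,"jaw":0.55},
    {"x":0,"y":0,"z":-0.055,"twist":0,"jaw":0.55},
    {"x":0,"y":0,"z":-0.085,"twist":0,"jaw":0.55}
  ]
}}

```text
clock: 23.55
eef_pos: [437.2, -311.0, 109.5]
tool_rot: [[0.999, 0.034, 0.001], [0.034, -0.999, -0.005], [0.001, 0.005, -1.0]]
force: [-0.2, -0.3, -3.5]
finger_gap: 60.9
```

```bash
python3 go.py 446.5 305.5 140 -14.2; python3 - <<'E'
from look import *
s=viewer.grab_frame('side')
crop(s,(295,125,385,200),8,'pics/r4.png')
E
```

```text
at [ 437.2 -311.   109.5] yaw 2.0 gap 60.9 t 23.6 F [-0.2 -0.3 -3.5] q [ 31.  21.  -3. 116.   2.  43. -62.]
shift [ 0.0303 -0.6157 -0.0336] twist 16.2 dist 617
```

View pics/r4.png

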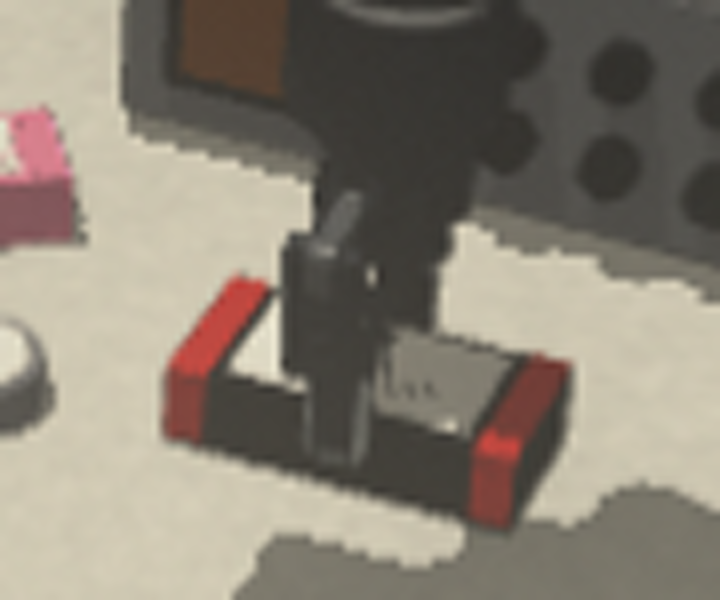

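Red is held level. Joint 7 would land near its limit (about −155°) at yaw −14°, so I turn red the other way (yaw 166°), which is allowed "either way round".

Request:
{"op": "servo_tool", "data": {
  "commands": [
    {"x":0.002,"y":-0.005,"z":-0.012,"twist":-3,"jaw":0.55},
    {"x":0.006,"y":-0.02,"z":-0.025,"twist":-9,"jaw":0.55},
    {"x":0.012,"y":-0.045,"z":-0.035,"twist":-16,"jaw":0.55},
    {"x":0.018,"y":-0.075,"z":-0.038,"twist":-24,"jaw":0.55},
    {"x":0.025,"y":-0.105,"z":-0.038,"twist":-32,"jaw":0.55}
  ]
}}

```text
clock: 24.1
eef_pos: [460.6, -205.5, 152.7]
tool_rot: [[0.827, 0.562, 0.007], [0.562, -0.827, -0.009], [0.001, 0.011, -1.0]]
force: [1.2, 0.1, -2.9]
finger_gap: 60.8
```

```bash
python3 go.py 480 -50 148 75
```

```text
at [ 460.6 -205.5  152.7] yaw 34.2 gap 60.8 t 24.1 F [ 1.2  0.1 -2.9] q [ 27.  15. -13. 118.   5.  47. -44.]
shift [ 0.1035 -0.1177  0.0035] twist -40.8 dist 157
```

Request:
{"op": "servo_tool", "data": {
  "commands": [
    {"x":0.02,"y":-0.023,"z":0,"twist":-8,"jaw":0.55},
    {"x":0.041,"y":-0.046,"z":0,"twist":-16,"jaw":0.55},
    {"x":0.062,"y":-0.07,"z":0,"twist":-24,"jaw":0.55},
    {"x":0.083,"y":-0.094,"z":0,"twist":-32,"jaw":0.55},
    {"x":0.1035,"y":-0.1177,"z":0,"twist":-40,"jaw":0.55}
  ]
}}

```text
clock: 24.6
eef_pos: [479.9, -48.8, 152.1]
tool_rot: [[0.267, 0.964, 0.008], [0.964, -0.266, -0.009], [-0.007, 0.01, -1.0]]
force: [0.5, -1.5, -4.6]
finger_gap: 60.5
```

```bash
python3 go.py 480 110 150 115
```

```text
at [479.9 -48.8 152.1] yaw 74.5 gap 60.5 t 24.6 F [ 0.5 -1.5 -4.6] q [ 19.  14. -24. 120.   9.  47. -26.]
shift [ 0.1531 -0.0422  0.0006] twist -40.5 dist 159
```

Request:
{"op": "servo_tool", "data": {
  "commands": [
    {"x":0.03,"y":-0.008,"z":0,"twist":-8,"jaw":0.55},
    {"x":0.06,"y":-0.016,"z":0,"twist":-16,"jaw":0.55},
    {"x":0.091,"y":-0.025,"z":0,"twist":-24,"jaw":0.55},
    {"x":0.122,"y":-0.033,"z":0,"twist":-32,"jaw":0.55},
    {"x":0.153,"y":-0.042,"z":0,"twist":-40,"jaw":0.55}
  ]
}}

```text
clock: 25.1
eef_pos: [480.1, 110.9, 151.2]
tool_rot: [[-0.42, 0.907, 0.009], [0.907, 0.42, -0.01], [-0.013, 0.004, -1.0]]
force: [0.7, -0.5, -2.6]
finger_gap: 60.5
```

```bash
python3 go.py 465 240 150 155
```

```text
at [480.1 110.9 151.2] yaw 114.9 gap 60.5 t 25.1 F [ 0.7 -0.5 -2.6] q [ 10.  17. -36. 119.  14.  48.  -9.]
shift [ 0.1235  0.0405 -0.0003] twist -40.1 dist 130
```

Request:
{"op": "servo_tool", "data": {
  "commands": [
    {"x":0.025,"y":0.008,"z":0,"twist":-8,"jaw":0.55},
    {"x":0.05,"y":0.016,"z":0,"twist":-16,"jaw":0.55},
    {"x":0.075,"y":0.024,"z":0,"twist":-24,"jaw":0.55},
    {"x":0.1,"y":0.032,"z":0,"twist":-32,"jaw":0.55},
    {"x":0.1235,"y":0.0405,"z":0,"twist":-40,"jaw":0.55}
  ]
}}

```text
clock: 25.6
eef_pos: [464.8, 240.8, 150.3]
tool_rot: [[-0.908, 0.42, 0.01], [0.42, 0.908, -0.011], [-0.013, -0.006, -1.0]]
force: [0.4, -0.8, -3.7]
finger_gap: 60.9
```

```bash
python3 go.py 446.5 305.5 130 165.7
```

```text
at [464.8 240.8 150.3] yaw 155.2 gap 60.9 t 25.6 F [ 0.4 -0.8 -3.7] q [  3.  22. -45. 114.  21.  51.  11.]
shift [0.044  0.0511 0.0194] twist -10.5 dist 70
```

Request:
{"op": "servo_tool", "data": {
  "commands": [
    {"x":0.014,"y":0.016,"z":0,"twist":-3,"jaw":0.55},
    {"x":0.028,"y":0.033,"z":0,"twist":-7,"jaw":0.55},
    {"x":0.04,"y":0.047,"z":0.01,"twist":-10,"jaw":0.55},
    {"x":0.044,"y":0.051,"z":0.03,"twist":-10.5,"jaw":0.55},
    {"x":0.044,"y":0.051,"z":0.05,"twist":-10.5,"jaw":0.55}
  ]
}}

```text
clock: 26.1
eef_pos: [446.5, 306.0, 99.5]
tool_rot: [[-0.969, 0.246, 0.011], [0.246, 0.969, -0.01], [-0.013, -0.007, -1.0]]
force: [-0.3, -0.1, -3.8]
finger_gap: 60.8
```

Request:
{"op": "servo_tool", "data": {
  "commands": [
    {"x":0,"y":0,"z":0.01,"twist":0,"jaw":0.55},
    {"x":0,"y":0,"z":0.022,"twist":0,"jaw":0.55},
    {"x":0,"y":0,"z":0.03,"twist":0,"jaw":0.55},
    {"x":0,"y":0,"z":0.03,"twist":0,"jaw":0.55}
  ]
}}

```text
clock: 26.5
eef_pos: [446.7, 305.3, 68.9]
tool_rot: [[-0.969, 0.246, 0.01], [0.246, 0.969, -0.011], [-0.012, -0.008, -1.0]]
force: [0.0, -0.6, -3.9]
finger_gap: 60.6
```

```bash
python3 go.py 446.5 305.5 43.2 165.8; python3 - <<'E'
from look import *
st=ctrl.read_state(); p=st['eef_pos'];R=st['tool_rot'];print(R.round(3).tolist())
look('r5',(163,218),(222,355),[p+23.2*R[:,2],[446.5,305.5,20]])
E
```

```text
at [446.7 305.3  68.9] yaw 165.8 gap 60.6 t 26.5 F [ 0.  -0.6 -3.9] q [ -7.  31. -43. 115.  31.  45.   7.]
shift [0.0006 0.0003 0.0256] twist -0.0 dist 26
[[-0.969, 0.246, 0.01], [0.246, 0.969, -0.011], [-0.012, -0.008, -1.0]]
```

View pics/r5_side.png

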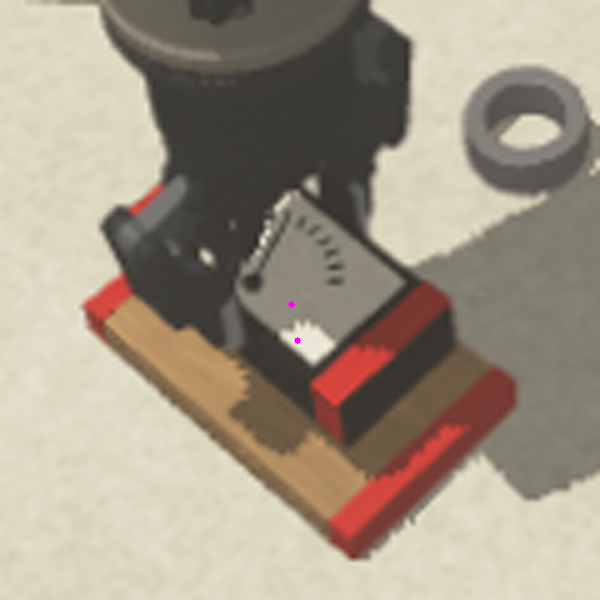

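View pics/r5_top.png

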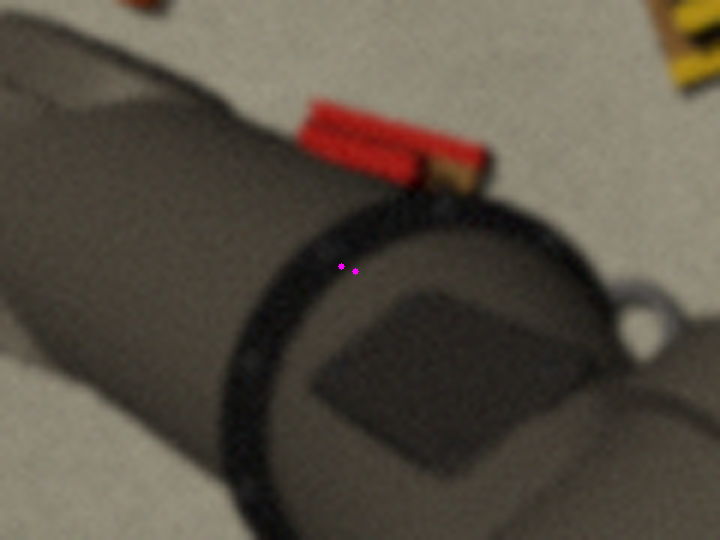

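Aligned with the lid in both views (side crop: meter end edge (315,385)–(450,300) parallel to the lid's red stripe). Lower.

Request:
{"op": "servo_tool", "data": {
  "commands": [
    {"x":0,"y":0,"z":0.01,"twist":0,"jaw":0.55},
    {"x":0,"y":0,"z":0.018,"twist":0,"jaw":0.55},
    {"x":0,"y":0,"z":0.022,"twist":0,"jaw":0.55},
    {"x":0,"y":0,"z":0.023,"twist":0,"jaw":0.55},
    {"x":0,"y":0,"z":0.023,"twist":0,"jaw":0.55}
  ]
}}

```text
clock: 27.1
eef_pos: [447.2, 305.7, 46.7]
tool_rot: [[-0.969, 0.246, 0.011], [0.246, 0.969, -0.01], [-0.013, -0.007, -1.0]]
force: [0.0, 0.3, -2.8]
finger_gap: 60.6
```

```bash
python3 go.py 446.5 305.5 43.2 165.8
```

```text
at [447.2 305.7  46.7] yaw 165.8 gap 60.6 t 27.1 F [ 0.   0.3 -2.8] q [ -8.  33. -42. 116.  33.  43.   5.]
shift [ 0.0007 -0.0003  0.0035] twist -0.0 dist 4
```

Request:
{"op": "servo_tool", "data": {
  "commands": [
    {"x":0.0005,"y":0,"z":0.001,"twist":0,"jaw":0.55},
    {"x":0.0005,"y":0,"z":0.002,"twist":0,"jaw":0.55},
    {"x":0.0005,"y":0,"z":0.003,"twist":0,"jaw":0.55},
    {"x":0.0005,"y":0,"z":0.0035,"twist":0,"jaw":0.55},
    {"x":0.0005,"y":0,"z":0.0035,"twist":0,"jaw":0.55}
  ]
}}

```text
clock: 27.6
eef_pos: [447.1, 305.8, 43.6]
tool_rot: [[-0.969, 0.246, 0.011], [0.246, 0.969, -0.01], [-0.014, -0.007, -1.0]]
force: [-0.0, -2.4, 6.4]
finger_gap: 60.4
```

Contact. Release and rise.

Request:
{"op": "servo_tool", "data": {
  "commands": [
    {"x":0,"y":0,"z":0,"twist":0,"jaw":0.75},
    {"x":0,"y":0,"z":0,"twist":0,"jaw":0.9},
    {"x":0,"y":0,"z":0,"twist":0,"jaw":1},
    {"x":0,"y":0,"z":0,"twist":0,"jaw":1},
    {"x":0,"y":0,"z":-0.01,"twist":0,"jaw":1}
  ]
}}

```text
clock: 28.1
eef_pos: [446.4, 305.5, 53.1]
tool_rot: [[-0.969, 0.246, 0.01], [0.246, 0.969, -0.011], [-0.012, -0.008, -1.0]]
force: [-0.6, -0.9, -0.6]
finger_gap: 85.4
```

Request:
{"op": "servo_tool", "data": {
  "commands": [
    {"x":0,"y":0,"z":-0.03,"twist":0,"jaw":1},
    {"x":0,"y":0,"z":-0.07,"twist":0,"jaw":1},
    {"x":0,"y":0,"z":-0.115,"twist":0,"jaw":1},
    {"x":0,"y":0,"z":-0.16,"twist":0,"jaw":1},
    {"x":0,"y":0,"z":-0.2,"twist":0,"jaw":1}
  ]
}}

```text
clock: 28.6
eef_pos: [443.9, 308.0, 256.0]
tool_rot: [[-0.969, 0.245, 0.011], [0.245, 0.969, -0.01], [-0.013, -0.007, -1.0]]
force: [1.1, -0.6, -0.0]
finger_gap: 85.7
```

```bash
python3 go.py 300 560 250; python3 - <<'E'
from look import *
look('r6',None,(222,355))
E
```

```text
at [443.9 308.  256. ] yaw 165.8 gap 85.7 t 28.6 F [ 1.1 -0.6 -0. ] q [  1.  18. -52. 106.  16.  64.  19.]
shift [0.2014 0.2091 0.0018] twist 0.0 dist 290
```

View pics/r6_side.png

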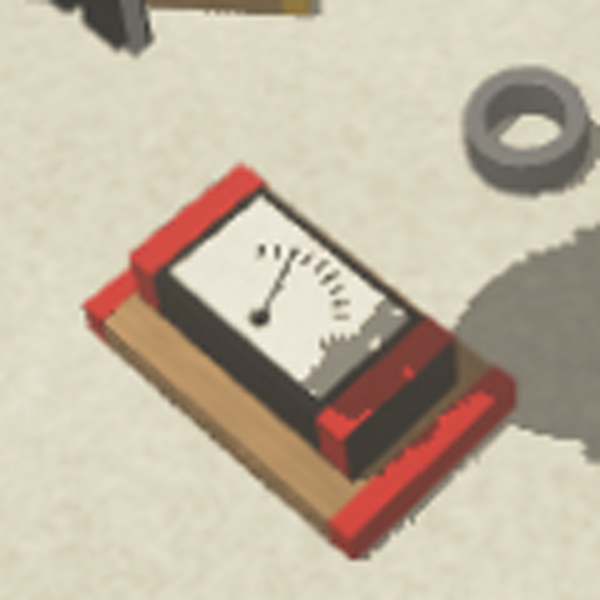

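Red lies square on its lid. Move the arm off so that the top view can check all four.

Request:
{"op": "servo_tool", "data": {
  "commands": [
    {"x":-0.01,"y":-0.04,"z":0,"twist":8,"jaw":1},
    {"x":-0.02,"y":-0.085,"z":0,"twist":16,"jaw":1},
    {"x":-0.03,"y":-0.13,"z":0,"twist":24,"jaw":1},
    {"x":-0.04,"y":-0.175,"z":0,"twist":32,"jaw":1},
    {"x":-0.05,"y":-0.22,"z":0,"twist":40,"jaw":1}
  ]
}}

```text
clock: 29.2
eef_pos: [439.4, 82.4, 261.0]
tool_rot: [[-0.58, 0.814, 0.017], [0.814, 0.58, -0.007], [-0.016, 0.01, -1.0]]
force: [1.3, 0.0, -0.1]
finger_gap: 85.0
```

```bash
python3 go.py 460 -120 256 85
```

```text
at [439.4  82.4 261. ] yaw 125.5 gap 85.0 t 29.2 F [ 1.3  0.  -0.1] q [ 21.   4. -41. 117.   4.  59.  13.]
shift [-0.1767 -0.1007  0.0068] twist 40.5 dist 204
```

Request:
{"op": "servo_tool", "data": {
  "commands": [
    {"x":-0.036,"y":-0.02,"z":0,"twist":8,"jaw":1},
    {"x":-0.071,"y":-0.04,"z":0,"twist":16,"jaw":1},
    {"x":-0.106,"y":-0.06,"z":0,"twist":24,"jaw":1},
    {"x":-0.142,"y":-0.08,"z":0,"twist":32,"jaw":1},
    {"x":-0.177,"y":-0.1,"z":0,"twist":40,"jaw":1}
  ]
}}

```text
clock: 29.7
eef_pos: [460.4, -121.2, 263.4]
tool_rot: [[0.084, 0.996, 0.018], [0.996, -0.084, -0.008], [-0.006, 0.018, -1.0]]
force: [1.7, 0.3, 0.0]
finger_gap: 85.7
```

```bash
python3 go.py 430 -350 250 60
```

```text
at [ 460.4 -121.2  263.4] yaw 85.2 gap 85.7 t 29.7 F [1.7 0.3 0. ] q [ 33.   6. -28. 115.   3.  60.  -1.]
shift [-0.2305 -0.0113  0.0146] twist 25.2 dist 231
```

Request:
{"op": "servo_tool", "data": {
  "commands": [
    {"x":-0.045,"y":-0.002,"z":0,"twist":5,"jaw":1},
    {"x":-0.09,"y":-0.004,"z":0,"twist":10,"jaw":1},
    {"x":-0.135,"y":-0.007,"z":0,"twist":15,"jaw":1},
    {"x":-0.18,"y":-0.009,"z":0,"twist":20,"jaw":1},
    {"x":-0.23,"y":-0.011,"z":0,"twist":25,"jaw":1}
  ]
}}

```text
clock: 30.2
eef_pos: [429.7, -350.4, 265.2]
tool_rot: [[0.499, 0.866, 0.018], [0.866, -0.499, -0.007], [0.003, 0.02, -1.0]]
force: [0.9, 0.5, 0.3]
finger_gap: 85.2
```

Request:
{"op": "servo_tool", "data": {
  "commands": [
    {"x":-0.045,"y":0.015,"z":0,"twist":0,"jaw":1},
    {"x":-0.09,"y":0.03,"z":0,"twist":0,"jaw":1},
    {"x":-0.13,"y":0.045,"z":0,"twist":0,"jaw":1},
    {"x":-0.13,"y":0.045,"z":0,"twist":0,"jaw":1}
  ]
}}

```text
clock: 30.6
eef_pos: [400.8, -490.8, 265.4]
tool_rot: [[0.505, 0.863, 0.018], [0.863, -0.505, -0.008], [0.002, 0.019, -1.0]]
force: [-0.2, 0.4, -1.0]
finger_gap: 85.4
```

```bash
python3 go.py 430 -350 250 60; python3 - <<'E'
from m import *
t=viewer.grab_frame('top'); s=viewer.grab_frame('side')
crop(t,(130,120,350,260),3.5,'pics/f_top.png'); cv2.imwrite('pics/f_side.png',s['color'][:,:,::-1])
E
```

```text
at [ 400.8 -490.8  265.4] yaw 59.7 gap 85.4 t 30.6 F [-0.2  0.4 -1. ] q [ 54.  19. -11.  96.   4.  64.  11.]
shift [ 0.1362 -0.0462  0.0147] twist -0.3 dist 145
```

View pics/f_top.png

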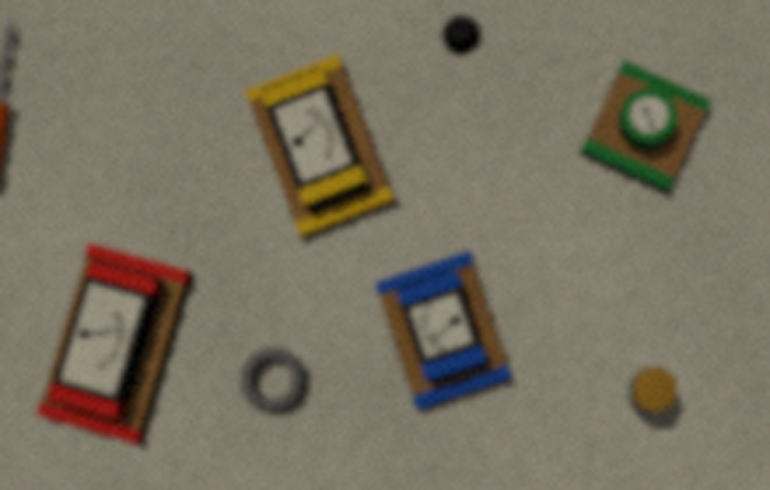

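View pics/f_side.png

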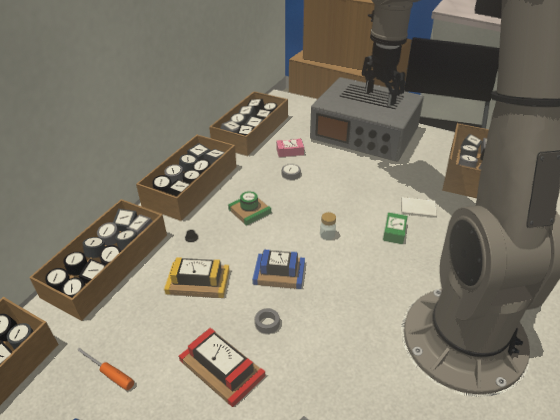

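```bash
python3 - <<'E'
from m import *
t=viewer.grab_frame('top'); s=viewer.grab_frame('side')
L={'red':(446.5,305.3,165.7),'yellow':(628.3,127.6,22.8),'blue':(464.2,10.9,19.7),'green':(651,-165.2,0)}
for n,f in(('top',t),('side',s)):
    h=hsv(f)
    for c,(x,y,a) in L.items():
        u=proj(f,[x,y,54])[0].astype(int)
        w=22
        x0,y0=u-w
        sub=h[y0:y0+2*w,x0:x0+2*w]
        m=((sub[:,:,1]<60)&(sub[:,:,2]>(105 if n=='top' else 170))).astype(np.uint8)
        nn,l,st,ce=cv2.connectedComponentsWithStats(m); i=l[w-4:w+5,w-4:w+5]; i=np.bincount(i[i>0].ravel()).argmax()
        cs=cv2.findContours((l==i).astype(np.uint8),0,cv2.CHAIN_APPROX_NONE)[0]
        P=plane(f,max(cs,key=len).reshape(-1,2)+[x0,y0],54)[:,:2].astype(np.float32)
        r=cv2.minAreaRect(P); print(n,c,'dxy',(np.array(r[0])-[x,y]).round(1),np.array(r[1]).round(0),'ang',round(r[2],1),'lid',a)
print('ring/jar moved? before/after top blobs')
E
```

```text
top red dxy [1.  0.2] [49. 87.] ang 75.4 lid 165.7
top yellow dxy [ 0.9 -0.2] [69. 45.] ang 23.1 lid 22.8
top blue dxy [ 1.3 -0.5] [42. 41.] ang 19.8 lid 19.7
top green dxy [ 1.3 -0.2] [28. 30.] ang 1.1 lid 0
side red dxy [0.1 0.7] [49. 87.] ang 75.0 lid 165.7
side yellow dxy [0.3 0.1] [69. 45.] ang 22.6 lid 22.8
side blue dxy [0.8 1.2] [43. 41.] ang 18.9 lid 19.7
side green dxy [ 1.5 -0.5] [31. 27.] ang 26.9 lid 0
ring/jar moved? before/after top blobs
```

All dials are within about 2 mm and 1° of their lids in both views, and the jar and roll sit at the same pixels as at the start. Hand in.

```bash
python3 -c "
from station import ctrl; print(ctrl.finish_job())"
```

```text
the job is handed in; nothing more can be done
None
```

I took the stack apart from the top and set all four meters, dial up, in the middle of the lids of their own colours. The job is handed in, at about 31 s on the clock; it reports no verdict.

- **Position and angle:** In both views every dial centre is within about 2 mm of its lid's centre. The three rectangular meters are within about 1° of their lids' length. Red went on turned half round, to keep the last joint off its limit.
- **Jar and tape roll:** They look unmoved, but I only compared their place in the pictures before and after and took no measurement.
- **At hand-in:** The gripper was clear of everything and the measured force was near zero.
- **Disagreements:** My first lid estimates differed by 6–8 mm between the two views, because the side view also saw the lids' side walls. With the top-face corners the views agreed within about 1 mm. A rough corner check put blue about 4 mm off centre, but the final check in both views gave about 1.5 mm.
- **Other:** One move call was refused for a missing field and sent again. Setting blue down gave a 22 N contact force.

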